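# Lift a lantern slide with a blade lifter and run it home in the carrier

### The job

Use the flat-bladed lifter to get under the framed glass slide on the drying tray, lift it out, and lay it gently into the empty slot of the double carrier while the carrier is still drawn out at its loading end. Then slide the loaded carrier along its runner (it has a knob at its side for this), fully home against its stop, and leave the lifter standing flat on the open shelf, all let go. The fingers must never touch the slide, and the other objects on the shelf stay where they are.

Things in the scene. Friction and masses are not known exactly. Their poses are not given: they have to be found in the camera images.
- slide: Square framed glass lantern slide, 82 x 82 x 6 mm, about 90 g, light wood frame, lying flat on the tray's two rails. Origin at the centre of its underside, z up, sides along x and y.
- tray: Fixed wooden tray; origin on the shelf under the middle of the resting slide (slide up to 3 mm off). +x is the way the blade goes in. Outer x -87 to +51 mm, y -50 to +50; base 3 mm thick. The slide rests on rails with tops 31 mm above the shelf, |y| 30 to 46 mm, x -45 to +46; the 60 mm channel between is open down to the base. Side walls from |y| 46, 35 mm high; fence at x 46, 36 mm high.
- tray_bar (a point): Middle of the inner top edge of the cross bar in front of the tray (tray x -87 to -81 mm, here x = -81), 31 mm above the shelf; axes as the tray. It is as high as the slide's underside and 40 mm before its front edge (tray x = -41), so a level blade cannot get in over it.
- tray_reach (a point): Point in the tray's channel, 7 mm above the shelf, 29 mm past the tray's middle: where the nose's underside should come, blade tilted nose down about 14 degrees (10 to 15 work), clear of the bar below and the slide's front edge above. Levelling the blade there a little above the bar (underside about 39 mm above the shelf) picks the slide up.
- lifter: Lifter, ~220 g, standing on its blade: flat steel blade 171 mm long, 44 mm wide, 3 mm thick, with an upright wooden handle on it, 24 mm along the blade by 16 mm across (flat sides; grip it across the 16 mm), top 95 mm above the underside. Origin on the blade's underside below the handle's axis; +x points to the nose, which is 141 mm ahead; the blade ends 30 mm behind; z runs up the handle.
- lifter_grip (a point): Middle of the lifter's handle at the height to grip, 75 mm above the blade's underside; axes as the lifter.
- lifter_nose (a point): Underside of the blade at the middle of its front edge; axes as the lifter.
- slot (a point): Centre of the carrier's empty slot, on the ledges on which the slide is to lie, 28 mm above the shelf; moves with the carrier. +x is the way the blade goes in and the way the carrier is pushed home. Recess 92 x 92 mm, rims 5 mm above the ledges. Ledges cover |y| 31 to 46 mm; the 62 mm channel between them is open above, at the carrier's -x end (x = -52 mm), and below down to the runner.
- runner_end (a point): Middle of the near end of the fixed runner, on its plank, 10 mm above the shelf; axes as the slot, 60 mm before the slot's centre when the carrier is fully drawn out. Plank 124 mm wide, with guides 22 mm high outside |y| = 54 mm; before this end the shelf is open.
- full_slot (a point): Centre of the carrier's second slot, 98 mm further along +x than the empty one, which already holds a fixed slide; leave it.
- push_knob (a point): Middle of the turned wooden knob (20 mm diameter, from 31 to 68 mm above the shelf, this point 55 mm above the shelf) that stands on a tab at the carrier's robot-side flank, 20 mm along +x and 75 mm along -y of the slot centre; moves with the carrier. The tab is 24 mm along x and reaches 13 mm past the knob's centre.
- carrier (a joint): Travel of the carrier along its runner in m: near 0 drawn out for loading, 0.090 fully home against the stop. It slides with a friction of a few newtons and stays where it is left.
- rackslide: Bystander: flat brass rackwork slide with a lever, 150 x 64 x 10 mm, origin under its centre.
- condenser: Bystander: clouded glass condenser lens, 90 mm diameter, 35 mm high, origin under its centre.
- elbow: Bystander: tin chimney elbow, 76 mm diameter, 113 mm high, origin under its centre.
- woodknob: Bystander: turned rosewood knob, 40 mm diameter, 42 mm high, origin under its centre.
Not all that is in view belongs to the job. There is more than one size of the lifter; the job needs the largest.

How it is judged:
On the way, in this order (a step that is already met when the one before it is completed fails the run):
1. the slide is lifted clear of the tray, lying on the lifter (height (world z) of slide above 0.06 m and contact force between slide and lifter above 0.2 N), for 0.2 s.
2. the slide lies in the empty slot while the carrier is still drawn out, and the lifter is off it (x of slide in the frame of slot between -0.0065 and 0.0065 m and y of slide in the frame of slot between -0.0065 and 0.0065 m and z of slide in the frame of slot below 0.003 m and contact force between slide and lifter below 0.05 N and value of joint carrier below 0.04 m), for 0.2 s.
At the end, for the whole second after the job is handed in: The slide lies flat on the ledges of the slot, right way up (within 6.5 mm of its centre each way, 3 mm in height), the carrier is home (joint above 0.086 m), and the lifter stands flat on the shelf (underside below 5 mm, upright within 0.06 rad), all at rest (x of slide in the frame of slot between -0.0065 and 0.0065 m and y of slide in the frame of slot between -0.0065 and 0.0065 m and z of slide in the frame of slot between -0.003 and 0.003 m and angle between each of slide, lifter's own z axis and vertical below 0.06 rad and value of joint carrier above 0.086 m and height (world z) of lifter below 0.005 m and linear speed of each of lifter, slide below 0.02 m/s); the robot touches nothing.
It fails at once if the fingers touch the slide (contact force between the fingers and slide above 0.3 N).
It fails at once if the slide is dropped or struck hard (over 35 N) (contact force between slide and anything else above 35 N).
It fails at once if a bystander is moved more than 15 mm (distance of any of rackslide, condenser, elbow, woodknob from where it was at the start of the episode above 0.015 m).
It also fails if it takes over 72 s, if anything falls off the work surface, if the arm or the gripper's body presses on something with over 40 N, if the wrist force passes 120 N, or if a joint passes its speed limit or range.

### The arm

A 7-joint arm with a two-finger parallel gripper is mounted at the origin on the work surface. World frame = base frame: x ahead of the robot, y to its left, z up, the work surface at z = 0. Lengths are in m, angles in rad, forces in N, time in s.
With the tool pointing down it reaches from about 0.425 to 0.925 m from the base axis. Payload 6.8 kg.
Tool frame: the origin (TCP) lies on the mounting face of the last link; the fingertips stand 173 mm ahead of it and the grasp point (between the pads) lies 155 mm ahead of it (grip_point_offset is the distance from the TCP to the grasp point, in m); x points along the fingers, z is the direction in which the jaws open and shut, and the axes are right-handed (so a half turn about x gives the same grasp; the last joint's range is limited). The gripper opens to 85 mm and grips with 20 to 120 N. Pads are 22 mm wide; open, the fingers measure 114 mm over their backs; the gripper's body (76 mm by 85 mm) begins 54 mm behind the grasp point. The pads swing forward as they close: fully open they stand 13 mm farther back than shut.
Start: joints at [-1.399, 0.477, 0.022, 1.555, -0.011, 1.109, -0.083], TCP at [0.186, 0.649, 0.405] pointing down, gripper open.
Joint ranges: [-2.96, 2.96], [-0.34, 2.1], [-1.41, 1.46], [0.24, 2.44], [-1.37, 4.51], [0.17, 1.92], [-2.96, 2.96]. Speed limits (rad/s): [2.39, 2.39, 3.14, 3.14, 3.14, 3.14, 3.14].

### API

Orientations are given as a rotation vector (axis times angle).
In Python, from bench import * gives the robot as it stands. The module is installed in compiled form; this text tells all that it offers.
- The arm moves only by the tool servo_tool, never from a script. Its argument "motion" is a list of rows, each a list of 5 numbers: the shift along the tool's x, y, z in m, then the turn about the tool's x in degrees, then the gripper command: -1 is fully open, 1 is shut, values between are in proportion. In form: [[dx, dy, dz, turn, fingers], ...]. A call has 1 to 8 rows; each row is the pose to reach, as a shift and turn from the pose measured when the call began, along the tool's axes at that moment; what a row does not reach only later rows make up. A row lasts 1/10 s, in which the tool goes at most 50 mm and 8.59 degrees, less where a joint would pass 70% of its speed; a pose out of reach is approached as far as the arm can. A call with a gripper value outside its range is refused whole. The fingers move at their own pace and stop on an object; "force" is the grip in N (left out, the last holds). Time passes only in rows, so rows that repeat a pose let the fingers close. It gives the time, the measured TCP pose, the force and the opening at its end, in the units of the state.
- get_obs(): the state, without advancing time (a new reading comes with each control period).
- grab_frame(name): name is "scene" or "top"; returns the picture (480x640x3 uint8, red, green, blue); there is no depth.
- camera_params(name): a dict with "mtx" (3x3 intrinsics, pixels), "world_to_cam" (4x4, takes a point from world to camera coordinates). Camera axes: x right, y down, z forward; pixel columns grow to the right and rows downward; lengths in m; the calibration is good to about 2 mm. A picture is of the moment at which its call begins. camera_params takes no time and is no camera call.
- hand_in(): hands the job in, once; it reports no verdict.
The state is a dict: "clock": time; "joints": joint angles; "qvel": joint speeds; "tau": joint torques, N m; "tcp_pos": TCP position; "orientation": TCP orientation; "contact_force": force on the tool from outside, world axes, zero at the start; "moment": the same for the moment, N m; "grip_width": finger opening in m.
Only numpy, scipy, OpenCV 4.12 (cv2) and the standard library are available. Lean on these libraries where they do the work, as an engineer would, in place of code of your own. Each camera call takes 0.05 s, during which the arm holds its last target. There are 200 camera calls.

## Working session

There is one attempt and no reset: what is moved stays moved. The work goes in short steps, Python scripts to look and compute and a tool call to move; the robot and the scene stay as the last step left them, time stands still between calls to the robot, and variables do not carry over. Pictures are saved under pics/ and viewed, about 8 in all and at most 12, crops included, and the job is handed in when it is done.

Besides the shell and the picture viewer there is one more tool, called as name(argument=value, ...) on one line, values as JSON. servo_tool: Moves the arm, as the interface text tells. Its arguments: {"type":"object","properties":{"motion":{"type":"array","items":{"type":"array","items":{"type":"number"}}},"force":{"type":"number"}},"required":["motion"]}

```bash
mkdir -p pics; python3 - <<'E'
from bench import *
import cv2,numpy as np
for n in("scene","top"):
    f=grab_frame(n);cv2.imwrite(f"pics/{n}0.png",f[:,:,::-1])
    p=camera_params(n);print(n,np.round(p["mtx"],2).tolist(),np.round(p["world_to_cam"],4).tolist())
print(get_obs())
E
```

```text
scene [[525.49, 0.0, 322.3], [0.0, 525.49, 236.12], [0.0, 0.0, 1.0]] [[-0.8338, 0.5516, -0.0249, 0.4261], [0.328, 0.4585, -0.8259, -0.1468], [-0.4441, -0.6968, -0.5632, 1.4271], [0.0, 0.0, 0.0, 1.0]]
top [[483.89, 0.0, 317.52], [0.0, 483.89, 236.14], [0.0, 0.0, 1.0]] [[-0.0293, -0.9994, -0.0167, 0.0911], [-0.996, 0.0306, -0.0835, 0.5712], [0.084, 0.0142, -0.9964, 1.2498], [0.0, 0.0, 0.0, 1.0]]
{'clock': 0.1, 'joints': array([-1.39909942,  0.47775996,  0.02232948,  1.55634751, -0.01148756,
        1.10931554, -0.08308426]), 'qvel': array([-0.00046486, -0.00163994,  0.00117734, -0.00124586, -0.00084145,
       -0.00177671,  0.00060574]), 'tau': array([ 4.23722799e-03, -5.97761822e+01,  1.61374949e+00, -2.81954151e+01,
        1.28315753e-02,  5.07014774e-03,  3.34112633e-05]), 'tcp_pos': array([0.18632549, 0.64851839, 0.40379607]), 'orientation': array([-1.00181795,  1.32995653,  0.99994588]), 'contact_force': array([-1.15643147, -1.34862198, -0.30337745]), 'moment': array([ 0.00343344, -0.02392132,  0.00798507]), 'grip_width': 0.08526388004980778}
```

View pics/top0.png

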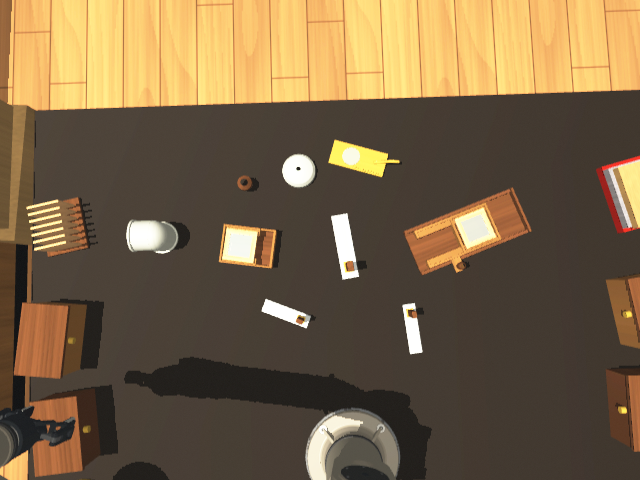

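View pics/scene0.png

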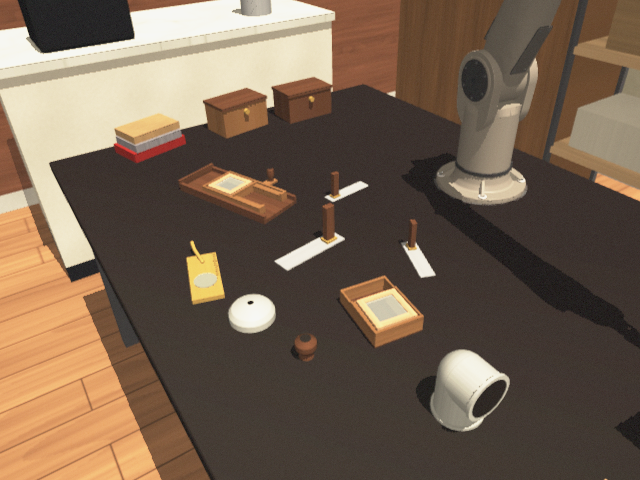

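Both views agree. Three things could be taken for the lifter, by top-view pixel: (345,246), the longest, and the smaller (286,314) and (412,328), which are decoys. The slide is on the tray at (240,245). The square at (477,227) is the fixed slide in the full slot, so the empty slot should be near (441,241), since the knob is at (459,265).

```bash
cat > h.py <<'E'
from bench import *
import cv2,numpy as np
from scipy.spatial.transform import Rotation as R
def ray(n,uv,z):
    p=camera_params(n);W=p["world_to_cam"];uv=np.atleast_2d(np.asarray(uv,float))
    d=(np.linalg.inv(p["mtx"])@np.c_[uv,np.ones(len(uv))].T).T@W[:3,:3]
    c=-W[:3,:3].T@W[:3,3]
    return (c+d*((z-c[2])/d[:,2])[:,None])[:,:2]
def pix(n,P):
    p=camera_params(n);W=p["world_to_cam"]
    q=p["mtx"]@(W[:3,:3]@np.asarray(P,float)+W[:3,3]);return q[:2]/q[2]
def rect(n,mask,near,z,big=None):
    cs,_=cv2.findContours(mask,cv2.RETR_EXTERNAL,cv2.CHAIN_APPROX_NONE)
    cs=[c for c in cs if cv2.contourArea(c)>100]
    c=min(cs,key=lambda c:np.hypot(*(c[:,0].mean(0)-near)))
    P=ray(n,c[:,0],z)
    (cx,cy),(w,h),a=cv2.minAreaRect((P*1000).astype(np.float32))
    if w<h: w,h,a=h,w,a+90
    return np.array([cx,cy])/1000,(w,h),a,P
E
python3 - <<'E'
from h import *
f=cv2.imread("pics/top0.png")
hsv=cv2.cvtColor(f,cv2.COLOR_BGR2HSV)
for name,(u,v) in dict(blade=(343,235),slide=(229,240),glass=(240,245),tray=(222,245),fixed=(463,223),runner=(422,255)).items(): print(name,hsv[v,u],f[v,u])
m=(((hsv[:,:,1]<40)&(hsv[:,:,2]>190))*255).astype(np.uint8)
print("blade",rect("top",m,(345,246),.003)[:3])
s=((hsv[:,:,1]<125)&(hsv[:,:,2]>150)*1).astype(np.uint8)*255
print("slide",rect("top",s,(240,245),.037)[:3]); print("fixed",rect("top",s,(477,227),.034)[:3])
b=((hsv[:,:,2]>75)*255).astype(np.uint8)
print("tray",rect("top",b,(248,246),.035)[:3]); print("runner",rect("top",b,(468,230),.022)[:3])
crops=[cv2.resize(f[y:y+75,x:x+100],(400,300),interpolation=cv2.INTER_CUBIC) for x,y in((200,208),(295,205),(400,190),(430,190))]
cv2.imwrite("pics/c1.png",np.vstack([np.hstack(crops[:2]),np.hstack(crops[2:])]))
o=get_obs();print(R.from_rotvec(o["orientation"]).as_matrix().round(3))
E
```

```text
blade [ 30   1 255] [254 255 255]
slide [ 26  54 253] [199 245 253]
glass [ 39   7 249] [242 249 247]
tray [ 16 163 243] [ 88 173 243]
fixed [ 32  17 240] [224 240 239]
runner [ 12 159 170] [ 64 105 170]
blade (array([0.547547  , 0.00315959]), (171.7925262451172, 44.858314514160156), 8.487676620483398)
slide (array([0.55562787, 0.27817377]), (83.54069519042969, 82.19905090332031), 170.7929916381836)
fixed (array([ 0.58239209, -0.33599026]), (82.84622192382812, 82.7592544555664), 110.12693977355957)
tray (array([0.55396973, 0.25795721]), (142.60658264160156, 104.63314056396484), 81.49340057373047)
runner (array([ 0.56377173, -0.32331674]), (315.9615783691406, 154.32742309570312), 110.27860641479492)
[[-0.    -0.961  0.276]
 [-0.002  0.276  0.961]
 [-1.    -0.    -0.002]]
```

View pics/c1.png

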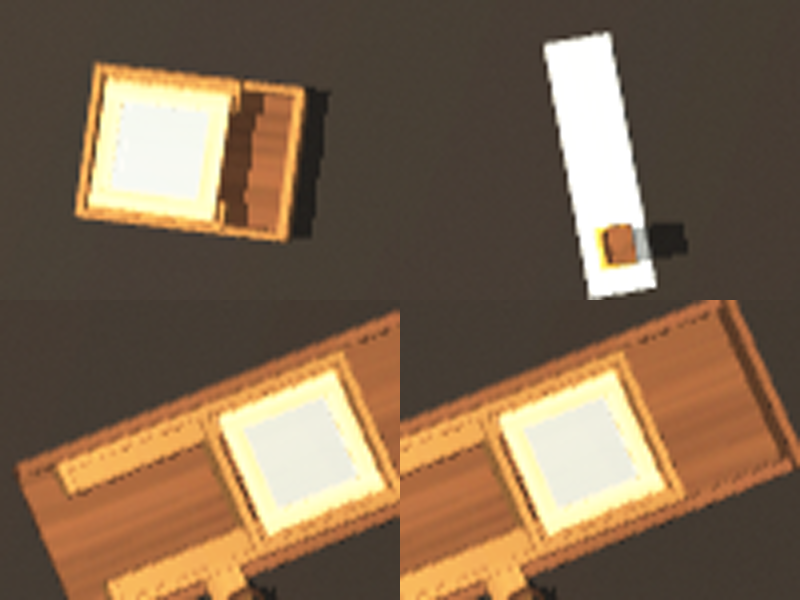

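```bash
cat >> h.py <<'E'
def go(x,y,z,az):
    """tool-frame shift (mm) and turn (deg) bringing grasp point to x,y,z with jaw azimuth az"""
    o=get_obs();M=R.from_rotvec(o["orientation"]).as_matrix()
    g=o["tcp_pos"]+.155*M[:,0]
    a=np.degrees(np.arctan2(M[1,2],M[0,2]))
    print("t",round(o["clock"],2),"grasp",g.round(4),"az",round(a,1),"F",o["contact_force"].round(1),"w",round(o["grip_width"],4))
    print("  shift mm",((M.T@(np.array([x,y,z])-g))*1000).round(1),"turn",round((a-az+180)%360-180,2))
def lif(): pass
E
python3 - <<'E'
from h import *
u=lambda a:np.array([np.cos(np.radians(a)),np.sin(np.radians(a))])
d=u(-69.8);n=u(20.2);full=np.array([.58239,-.33599]);slot=full-.098*d
q=lambda x,y,z:pix("top",[*(slot+x*d+y*n),z]).round(1)
print(slot,"ledge ends",q(-.052,.038,.033),q(-.052,-.038,.033),"knob",q(.02,-.075,.068))
L=np.array([.54755,.00316])-.0555*u(8.49)
print(L,"handle top px",pix("top",[*L,.095]),pix("scene",[*L,.095]))
print("bar inner",pix("top",[*(np.array([.5567,.2758])-.081*u(81.3)),.031]))
go(L[0],L[1],.15,-81.5)
E
```

```text
[ 0.54855078 -0.24401768] ledge ends [415.6 235.7] [427.1 262.8] knob [462.1 265.3]
[ 0.49265819 -0.00503384] handle top px [349.89300576 265.41052925] [326.90702489 206.19571398]
bar inner [271.30508538 248.46612353]
t 0.1 grasp [0.1863 0.6483 0.2488] az 74.0 F [-1.2 -1.3 -0.3] w 0.0853
  shift mm [  99.8 -474.8 -543.1] turn 155.47
```

servo_tool(motion=[[0,-0.475,-0.543,155.5,-1],[0,-0.475,-0.543,155.5,-1],[0,-0.475,-0.543,155.5,-1],[0,-0.475,-0.543,155.5,-1],[0,-0.475,-0.543,155.5,-1],[0,-0.475,-0.543,155.5,-1],[0,-0.475,-0.543,155.5,-1],[0,-0.475,-0.543,155.5,-1]])

```text
clock: 0.9
tcp_pos: [0.3566, 0.2845, 0.4046]
orientation: [-0.067, 1.57, 0.066]
contact_force: [0.9, -0.5, 0.9]
grip_width: 0.0853
```

```bash
python3 -c "
from h import *
go(.4927,-.005,.14,-81.5);print(get_obs()['joints'].round(2))"
```

```text
t 0.9 grasp [0.3567 0.2844 0.2496] az 4.9 F [ 0.9 -0.5  0.9] w 0.0853
  shift mm [ 109.8 -299.8  111. ] turn 86.37
[-1.15  0.11  0.37  2.08 -0.05  0.97 -0.67]
```

servo_tool(motion=[[0,-0.3,0.111,86.4,-1],[0,-0.3,0.111,86.4,-1],[0,-0.3,0.111,86.4,-1],[0,-0.3,0.111,86.4,-1],[0,-0.3,0.111,86.4,-1],[0,-0.3,0.111,86.4,-1],[0.05,-0.3,0.111,86.4,-1],[0.1,-0.3,0.111,86.4,-1]])

```text
clock: 1.7
tcp_pos: [0.4944, -0.0082, 0.3096]
orientation: [0.872, 1.383, -0.868]
contact_force: [0.7, 2.3, -1.0]
grip_width: 0.0855
```

```bash
python3 -c "
from h import *
go(.4927,-.005,.075,-81.5);print(get_obs()['joints'].round(2))"
```

```text
t 1.7 grasp [ 0.4955 -0.0084  0.1546] az -64.2 F [ 0.7  2.3 -1. ] w 0.0855
  shift mm [79.6 -1.5 -4.6] turn 17.33
[-0.69  0.37  0.71  2.11 -0.34  0.77 -0.88]
```

servo_tool(motion=[[0.0,-0.0015,-0.0045,8.5,-1],[0.0,-0.0015,-0.0045,17.3,-1],[0.0,-0.0015,-0.0045,17.3,-1],[0.04,-0.0015,-0.0045,17.3,-1],[0.0795,-0.0015,-0.0045,17.3,-1],[0.0795,-0.0015,-0.0045,17.3,-1],[0.0795,-0.0015,-0.0045,17.3,-1]])

```text
clock: 2.4
tcp_pos: [0.4917, -0.0052, 0.2306]
orientation: [1.099, 1.271, -1.095]
contact_force: [0.1, -0.5, 1.3]
grip_width: 0.0857
```

```bash
python3 -c "
from h import *
go(.4927,-.005,.075,-81.5)
f=grab_frame('scene');cv2.imwrite('pics/s1.png',cv2.resize(f[130:300,230:430,::-1],None,fx=3.5,fy=3.5))"
```

```text
t 2.4 grasp [ 0.4926 -0.0054  0.0756] az -81.4 F [ 0.1 -0.5  1.3] w 0.0857
  shift mm [ 0.6  0.2 -0.4] turn 0.11
```

View pics/s1.png

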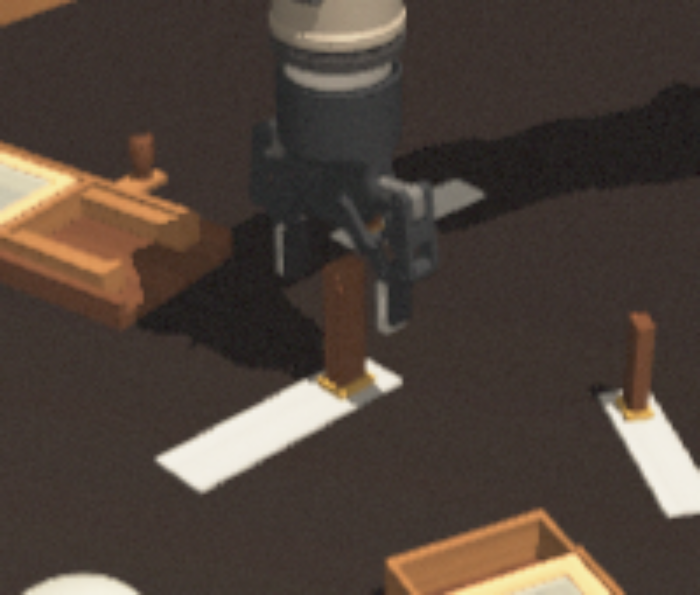

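servo_tool(motion=[[0,0,0,0,1],[0,0,0,0,1],[0,0,0,0,1],[0,0,0,0,1],[0,0,0,0,1],[-0.02,0,0,0,1],[-0.045,0,0,0,1],[-0.045,0,0,0,1]], force=80)

```text
clock: 3.25
tcp_pos: [0.4927, -0.0054, 0.2783]
orientation: [1.103, 1.267, -1.091]
contact_force: [1.1, -0.4, -2.7]
grip_width: 0.0151
```

```bash
python3 -c "
from h import *
go(.5165,.0131,.12,-8.7)"
```

```text
t 3.25 grasp [ 0.4945 -0.0055  0.1234] az -81.4 F [ 1.1 -0.4 -2.7] w 0.0151
  shift mm [  3.6  24.5 -15.1] turn -72.73
```

servo_tool(motion=[[0,0.024,-0.015,-72.7,1],[0,0.024,-0.015,-72.7,1],[0,0.024,-0.015,-72.7,1],[0,0.024,-0.015,-72.7,1],[0,0.024,-0.015,-72.7,1],[0,0.024,-0.015,-72.7,1],[0,0.024,-0.015,-72.7,1],[0,0.024,-0.015,-72.7,1]])

```text
clock: 4.05
tcp_pos: [0.5136, 0.0131, 0.2775]
orientation: [0.169, 1.554, -0.168]
contact_force: [1.2, 0.2, -2.4]
grip_width: 0.0151
```

servo_tool(motion=[[0,0,0,-5,1],[0,0,0,-5,1]])

```text
clock: 4.25
tcp_pos: [0.513, 0.013, 0.2765]
orientation: [0.1, 1.56, -0.099]
contact_force: [0.0, 0.1, -2.2]
grip_width: 0.0151
```

```bash
python3 -c "
from h import *
go(.5165,.0131,.095,-8.7)
f=grab_frame('top')[:,:,::-1].copy()
cv2.imwrite('pics/t1.png',cv2.resize(f[200:320,200:400],None,fx=4,fy=4))
s=grab_frame('scene')[:,:,::-1].copy();cv2.imwrite('pics/s2.png',s)
hsv=cv2.cvtColor(f,cv2.COLOR_BGR2HSV);m=(((hsv[:,:,1]<40)&(hsv[:,:,2]>190))*255).astype(np.uint8)
print(rect('top',m,(317,245),.05)[:3])
"
```

```text
t 4.25 grasp [0.5143 0.013  0.1215] az -7.3 F [ 0.   0.1 -2.2] w 0.0151
  shift mm [26.5  0.4  2. ] turn 1.45
(array([0.52924451, 0.10783803]), (83.48043823242188, 46.1826057434082), 82.89056396484375)
```

View pics/t1.png

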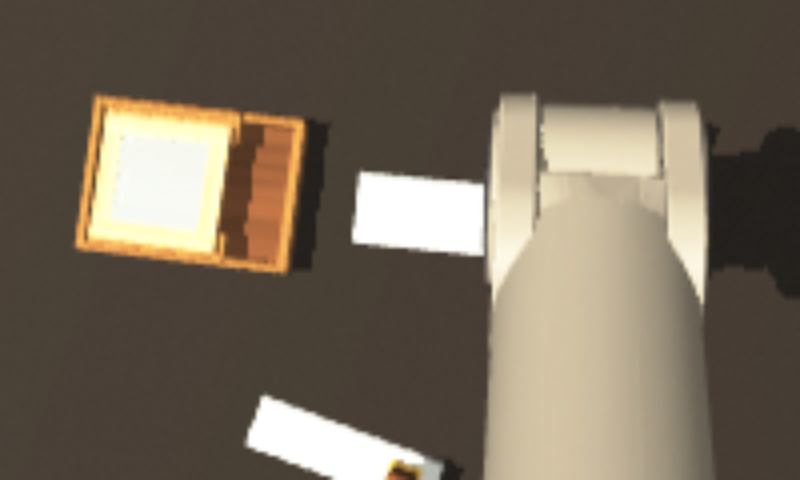

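The blade shows level and in line with the tray, nose at crop px (355,207) and the tray bar at (295,195). The tool only turns about the vertical, so I'll pitch the lifter in the grip by pressing its nose against the fixed bar.

servo_tool(motion=[[0.028,0.0,0.002,1.5,1],[0.028,0.01,0.002,1.5,1],[0.028,0.03,0.002,1.5,1],[0.028,0.034,0.002,1.5,1],[0.028,0.034,0.002,1.5,1]], force=30)

```text
clock: 4.85
tcp_pos: [0.5201, 0.0477, 0.2492]
orientation: [0.121, 1.558, -0.12]
contact_force: [-0.4, -0.6, -2.9]
grip_width: 0.0152
```

servo_tool(motion=[[0,0.002,0,0,1],[0,0.004,0,0,1],[0,0.006,0,0,1],[0,0.008,0,0,1],[0,0.008,0,0,1]])

```text
clock: 5.35
tcp_pos: [0.5212, 0.0546, 0.2493]
orientation: [0.121, 1.559, -0.122]
contact_force: [-0.7, -3.6, -1.1]
grip_width: 0.0152
```

```bash
python3 -c "
from h import *
go(.5572-.141*.1513,.278-.141*.9885,.095,-8.7)"
```

```text
t 5.35 grasp [0.5226 0.0544 0.0943] az -8.9 F [-0.7 -3.6 -1.1] w 0.0152
  shift mm [-0.7 85.2  0.1] turn -0.18
```

servo_tool(motion=[[-0.006,0.004,0,0,1],[-0.012,0.008,0,0,1],[-0.018,0.012,0,0,1],[-0.023,0.015,0,0,1],[-0.028,0.0185,0,0,1],[-0.028,0.0185,0,0,1]])

```text
clock: 5.95
tcp_pos: [0.524, 0.0734, 0.2781]
orientation: [0.121, 1.558, -0.121]
contact_force: [-2.3, -4.7, 0.1]
grip_width: 0.0149
```

```bash
python3 -c "
from h import *
go(.5572-.141*.1513,.278-.141*.9885,.095,-8.7)
s=grab_frame('scene')[:,:,::-1].copy();cv2.imwrite('pics/s3.png',cv2.resize(s[180:350,270:440],None,fx=4,fy=3.5))
"
```

```text
t 5.95 grasp [0.5255 0.0733 0.1231] az -8.8 F [-2.3 -4.7  0.1] w 0.0149
  shift mm [28.1 66.1 -0.1] turn -0.14
```

View pics/s3.png

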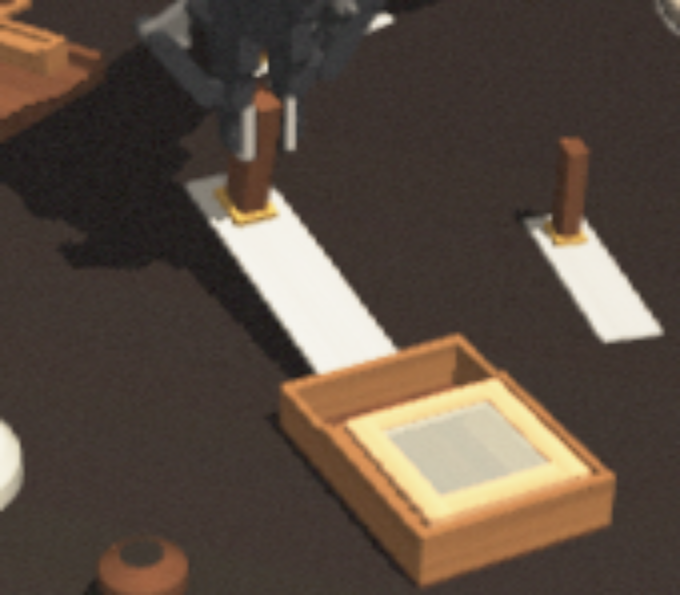

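servo_tool(motion=[[0,-0.008,0,0,1],[-0.016,-0.008,0,0,1],[-0.016,-0.008,0,0,1]], force=80)

```text
clock: 6.3
tcp_pos: [0.5235, 0.0657, 0.2953]
orientation: [0.123, 1.554, -0.119]
contact_force: [0.7, -0.4, -2.3]
grip_width: 0.0152
```

```bash
cat > blade.py <<'E'
from h import *
def corners(th):
    """world corners of blade top (tailL,tailR,noseL,noseR), lifter pitched th deg nose-down at grasp point"""
    o=get_obs();M=R.from_rotvec(o["orientation"]).as_matrix();g=o["tcp_pos"]+.155*M[:,0]
    f,r,up=M[:,1],M[:,2],-M[:,0];c,s=np.cos(np.radians(th)),np.sin(np.radians(th))
    return [g+f*(x*c-.072*s)+up*(-x*s-.072*c)+r*y for x,y in((-.03,-.022),(-.03,.022),(.141,-.022),(.141,.022))]
def blade(near=None):
    f=grab_frame("scene")[:,:,::-1].copy();hsv=cv2.cvtColor(f,cv2.COLOR_BGR2HSV)
    m=(((hsv[:,:,1]<40)&(hsv[:,:,2]>150))*255).astype(np.uint8)
    for th in(-2,0,2,8,10,12,14): print(th,[pix("scene",p).round(1).tolist() for p in corners(th)])
    q=np.mean([pix("scene",p) for p in corners(6)],0)
    cs,_=cv2.findContours(m,cv2.RETR_EXTERNAL,cv2.CHAIN_APPROX_NONE)
    cs=[c for c in cs if cv2.contourArea(c)>150]
    c=min(cs,key=lambda c:np.hypot(*(c[:,0].mean(0)-q)))
    print("seen",cv2.approxPolyDP(c,3,True)[:,0].tolist());return f
E
python3 -c "
from blade import *
blade();go(.5,.1,.1,-8.7)"
```

```text
-2 [[336.5, 227.8], [318.0, 232.7], [375.6, 268.8], [355.2, 275.0]]
0 [[336.0, 226.8], [317.5, 231.7], [374.9, 270.2], [354.6, 276.4]]
2 [[335.5, 225.8], [317.0, 230.7], [374.1, 271.5], [353.9, 277.6]]
8 [[334.1, 222.8], [315.6, 227.6], [371.6, 274.7], [351.6, 280.8]]
10 [[333.6, 221.7], [315.2, 226.5], [370.7, 275.6], [350.8, 281.7]]
12 [[333.2, 220.6], [314.7, 225.4], [369.8, 276.3], [350.0, 282.4]]
14 [[332.7, 219.5], [314.3, 224.3], [368.9, 277.0], [349.1, 283.1]]
seen [[320, 233], [349, 280], [368, 275], [336, 225], [336, 235], [326, 237]]
t 6.35 grasp [0.5251 0.066  0.1396] az -8.8 F [ 0.1  1.5 -2.3] w 0.0149
  shift mm [ 39.3  29.6 -30.5] turn -0.15
```

servo_tool(motion=[[0.0032,0.015,0,0,1],[0.0074,0.035,0,0,1],[0.0117,0.055,0,0,1],[0.016,0.075,0,0,1],[0.02,0.095,0,0,1],[0.0232,0.11,0,0,1],[0.0252,0.119,0,0,1],[0.0252,0.119,0,0,1]])

```text
clock: 7.15
tcp_pos: [0.5418, 0.1851, 0.2693]
orientation: [0.121, 1.556, -0.118]
contact_force: [0.3, 0.7, -1.2]
grip_width: 0.015
```

```bash
python3 -c "
from h import *
go(.5572-.141*.1513,.278-.141*.9885,.095,-8.7)
s=grab_frame('scene')[:,:,::-1].copy();cv2.imwrite('pics/s4.png',cv2.resize(s[200:350,310:460],None,fx=4,fy=4))
"
```

```text
t 7.15 grasp [0.5436 0.1853 0.1143] az -8.7 F [ 0.3  0.7 -1.2] w 0.015
  shift mm [ 19.1 -47.4  -0.8] turn -0.02
```

View pics/s4.png

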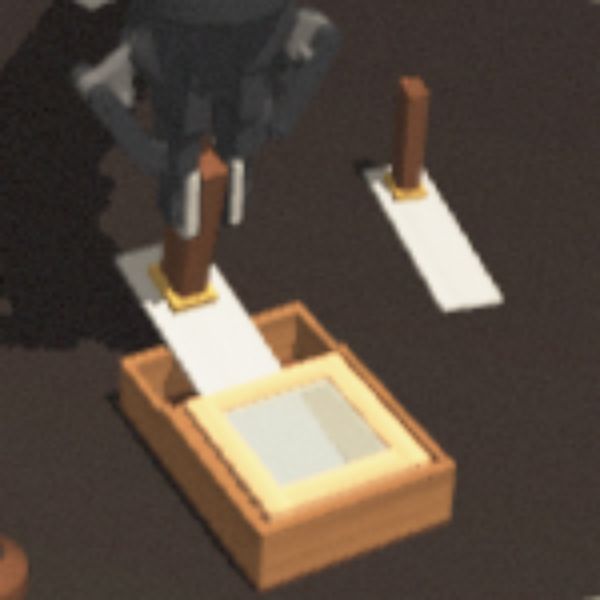

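The blade is under the slide and nothing is touching. Next I'll level it by rotating it over the bar in a light grip.

servo_tool(motion=[[0.001,-0.001,0,0,1],[0.0025,-0.002,0,0,1],[0.004,-0.005,0,0,1],[0.0055,-0.008,0,0,1],[0.007,-0.012,0,0,1],[0.008,-0.015,0,0,1],[0.009,-0.0175,0,0,1],[0.009,-0.0175,0,0,1]], force=25)

```text
clock: 8.0
tcp_pos: [0.5402, 0.167, 0.2634]
orientation: [0.126, 1.553, -0.116]
contact_force: [-3.8, 1.5, 18.5]
grip_width: 0.0154
```

```bash
python3 -c "
from blade import *
s=blade();cv2.imwrite('pics/s5.png',cv2.resize(s[200:350,310:460],None,fx=4,fy=4))
go(.5572-.141*.1513,.278-.141*.9885,.095,-8.7)
"
```

```text
-2 [[358.1, 265.6], [338.8, 271.3], [402.7, 314.3], [381.4, 321.6]]
0 [[357.5, 264.5], [338.2, 270.2], [401.8, 315.6], [380.5, 322.8]]
2 [[356.9, 263.4], [337.7, 269.1], [400.8, 316.7], [379.7, 323.9]]
8 [[355.3, 260.1], [336.1, 265.6], [397.8, 319.5], [376.9, 326.7]]
10 [[354.8, 258.9], [335.6, 264.5], [396.7, 320.2], [375.9, 327.3]]
12 [[354.3, 257.7], [335.1, 263.3], [395.6, 320.8], [374.9, 327.9]]
14 [[353.8, 256.6], [334.7, 262.1], [394.5, 321.3], [373.9, 328.4]]
seen [[341, 272], [359, 297], [379, 292], [361, 268], [363, 275], [352, 280]]
t 8.05 grasp [0.5425 0.1678 0.1084] az -8.9 F [-5.4  3.3 19.4] w 0.0148
  shift mm [ 13.2 -29.9  -2.2] turn -0.16
```

View pics/s5.png

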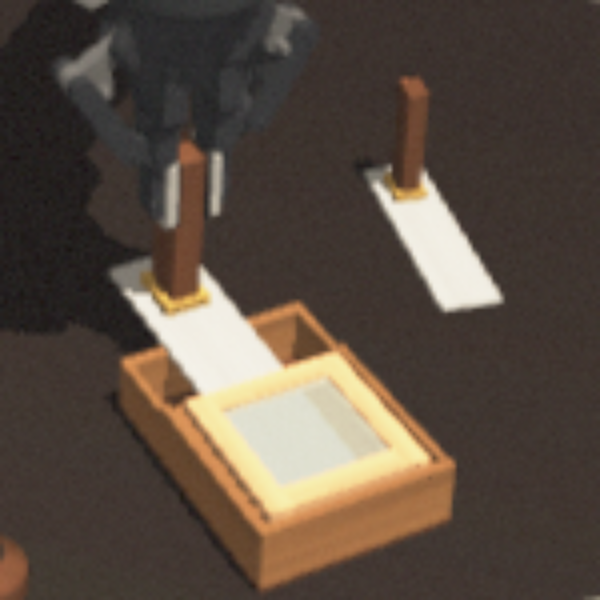

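servo_tool(motion=[[0.003,-0.002,0,0,1],[0.005,-0.004,0,0,1],[0.007,-0.006,0,0,1],[0.008,-0.0075,0,0,1],[0.008,-0.0075,0,0,1]], force=22)

```text
clock: 8.55
tcp_pos: [0.5398, 0.1587, 0.2594]
orientation: [0.13, 1.552, -0.115]
contact_force: [-10.4, -2.6, 34.7]
grip_width: 0.0152
```

```bash
python3 -c "
from blade import *
s=blade();cv2.imwrite('pics/s6.png',cv2.resize(s[200:350,310:460],None,fx=4,fy=4))
go(.5572-.141*.1513,.278-.141*.9885,.095,-8.7)
"
```

```text
-2 [[355.9, 265.3], [336.7, 270.9], [399.8, 313.4], [378.5, 320.6]]
0 [[355.3, 264.3], [336.2, 269.8], [398.9, 314.7], [377.7, 321.8]]
2 [[354.8, 263.2], [335.6, 268.7], [398.0, 315.8], [376.9, 323.0]]
8 [[353.2, 259.8], [334.1, 265.3], [395.0, 318.6], [374.2, 325.7]]
10 [[352.7, 258.7], [333.6, 264.2], [393.9, 319.3], [373.2, 326.4]]
12 [[352.2, 257.5], [333.1, 263.0], [392.9, 319.9], [372.3, 327.0]]
14 [[351.7, 256.4], [332.7, 261.8], [391.8, 320.5], [371.2, 327.5]]
seen [[340, 273], [360, 296], [378, 290], [360, 269], [363, 275], [355, 280]]
t 8.6 grasp [0.5423 0.16   0.1045] az -9.0 F [-10.9  -2.6  34.8] w 0.015
  shift mm [  9.2 -22.2  -3.2] turn -0.25
```

servo_tool(motion=[[0,0,0,0,1],[-0.002,0,-0.001,0,1],[-0.005,0,-0.002,0,1],[-0.009,0,-0.003,0,1],[-0.014,0,-0.003,0,1],[-0.02,0,-0.003,0,1],[-0.026,0,-0.003,0,1],[-0.03,0,-0.003,0,1]], force=110)

```text
clock: 9.4
tcp_pos: [0.5365, 0.159, 0.2901]
orientation: [0.13, 1.551, -0.115]
contact_force: [-0.2, -0.2, -4.0]
grip_width: 0.0145
```

```bash
python3 -c "
from blade import *
s=blade();cv2.imwrite('pics/s7.png',cv2.resize(s[160:350,290:480],None,fx=3.15,fy=3.15))
go(.5572-.141*.1513,.278-.141*.9885,.15,-8.7)
"
```

```text
-2 [[357.3, 252.8], [337.8, 258.3], [402.1, 299.9], [380.6, 306.9]]
0 [[356.7, 251.7], [337.3, 257.2], [401.2, 301.2], [379.7, 308.3]]
2 [[356.2, 250.6], [336.7, 256.1], [400.3, 302.5], [378.9, 309.5]]
8 [[354.6, 247.3], [335.2, 252.7], [397.2, 305.5], [376.1, 312.5]]
10 [[354.1, 246.1], [334.7, 251.5], [396.1, 306.3], [375.1, 313.3]]
12 [[353.6, 245.0], [334.2, 250.3], [395.0, 307.0], [374.1, 313.9]]
14 [[353.1, 243.8], [333.7, 249.1], [393.9, 307.6], [373.0, 314.5]]
seen [[341, 261], [361, 283], [380, 277], [361, 256], [364, 263], [357, 267]]
t 9.45 grasp [0.5394 0.1604 0.1356] az -9.0 F [ 0.9 -0.3 -3.3] w 0.0147
  shift mm [-14.6 -21.9   0.1] turn -0.26
```

View pics/s7.png

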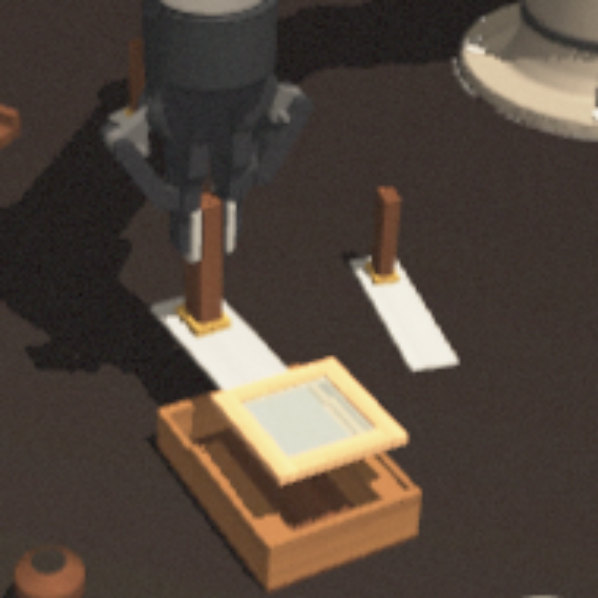

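servo_tool(motion=[[-0.004,0,0,0,1],[-0.012,0,0,0,1],[-0.022,0,0,0,1],[-0.032,0,0,0,1],[-0.038,0,0,0,1],[-0.04,0,0,0,1],[-0.04,0,0,0,1],[-0.04,0,0,0,1]])

```text
clock: 10.25
tcp_pos: [0.5358, 0.1587, 0.3303]
orientation: [0.13, 1.551, -0.115]
contact_force: [0.4, 0.1, -3.3]
grip_width: 0.0148
```

```bash
cat > carry.py <<'E'
from h import *
def carried(zt):
    """slide centre ahead/right of grasp point, and its azimuth, from top view at top height zt"""
    o=get_obs();M=R.from_rotvec(o["orientation"]).as_matrix();g=o["tcp_pos"]+.155*M[:,0]
    f=grab_frame("top")[:,:,::-1].copy();hsv=cv2.cvtColor(f,cv2.COLOR_BGR2HSV)
    s=((hsv[:,:,1]<125)&(hsv[:,:,2]>150)).astype(np.uint8)*255
    fw=M[:2,1]/np.linalg.norm(M[:2,1]);p=g[:2]+.113*fw
    c,sz,a,P=rect("top",s,pix("top",[*p,zt]),zt)
    print("slide",c.round(4),np.round(sz,1),"az%90",round(a%90,2),"fwd az",round(np.degrees(np.arctan2(M[1,1],M[0,1])),2),
     "ahead",round(float((c-g[:2])@fw),4),"right",round(float((c-g[:2])@np.array([fw[1],-fw[0]])),4),"tilt axis",M[:,0].round(3))
    return f,g
E
python3 -c "
from carry import *
o=get_obs();f,g=carried(o['tcp_pos'][2]-.155-.072+.006)
cv2.imwrite('pics/t2.png',f)
go(.5095,-.138,.176,-159.8)"
```

```text
slide [0.3947 0.2062] [472.  183.9] az%90 10.74 fwd az 81.06 ahead 0.0233 right -0.1492 tilt axis [ 0.017  0.009 -1.   ]
t 10.3 grasp [0.5384 0.1599 0.1752] az -9.0 F [-0.2 -0.3 -3.7] w 0.0148
  shift mm [  -3.8 -298.8   17.9] turn 150.84
```

servo_tool(motion=[[0,-0.002,0,1,1],[0,-0.009,0,4.5,1],[0,-0.021,0.001,10.5,1],[0,-0.035,0.002,18,1],[0,-0.05,0.003,26,1],[0,-0.063,0.004,33,1],[0,-0.072,0.0045,37,1],[0,-0.075,0.0045,38,1]])

```text
clock: 11.1
tcp_pos: [0.5283, 0.0826, 0.3292]
orientation: [0.653, 1.462, -0.631]
contact_force: [-0.1, 0.6, -2.8]
grip_width: 0.0148
```

```bash
python3 -c "
from carry import *
go(.5095,-.138,.176,-159.8)"
```

```text
t 11.1 grasp [0.5308 0.0838 0.1742] az -47.2 F [-0.1  0.6 -2.8] w 0.0148
  shift mm [  -3.8 -166.4  148.1] turn 112.64
```

servo_tool(motion=[[0,-0.002,0.002,1,1],[0,-0.007,0.006,4.5,1],[0,-0.015,0.013,10.5,1],[0,-0.026,0.023,18,1],[0,-0.037,0.033,26,1],[0,-0.047,0.042,33,1],[0,-0.053,0.047,37,1],[0,-0.055,0.049,38,1]])

```text
clock: 11.9
tcp_pos: [0.5212, 0.0088, 0.3284]
orientation: [1.16, 1.241, -1.133]
contact_force: [0.5, 0.1, -3.2]
grip_width: 0.0151
```

```bash
python3 -c "
from carry import *
go(.5095,-.138,.176,-159.8);print(get_obs()['joints'].round(2))"
```

```text
t 11.9 grasp [0.5236 0.01   0.1734] az -85.2 F [ 0.5  0.1 -3.2] w 0.0151
  shift mm [ -3.9 -26.3 146.3] turn 74.56
[-0.75  0.4   0.77  2.04 -0.38  0.83 -1.25]
```

servo_tool(motion=[[0,0,0.002,1,1],[0,-0.002,0.009,4.5,1],[0,-0.004,0.02,10.5,1],[0,-0.007,0.035,18,1],[0,-0.01,0.05,26,1],[0,-0.012,0.063,33,1],[0,-0.013,0.071,37,1],[0,-0.013,0.073,38,1]])

```text
clock: 12.7
tcp_pos: [0.5144, -0.0653, 0.3277]
orientation: [1.639, 0.875, -1.607]
contact_force: [-0.7, 0.2, -2.2]
grip_width: 0.0148
```

```bash
python3 -c "
from carry import *
go(.5095,-.138,.176,-159.8);print(get_obs()['joints'].round(2))"
```

```text
t 12.7 grasp [ 0.5168 -0.0642  0.1727] az -123.3 F [-0.7  0.2 -2.2] w 0.0148
  shift mm [-3.9 34.4 65.7] turn 36.52
[-0.72  0.46  0.95  2.05 -0.5   0.86 -1.64]
```

servo_tool(motion=[[0,0.001,0.002,1,1],[0,0.004,0.008,4.5,1],[0,0.009,0.018,10,1],[0,0.017,0.032,17.5,1],[0,0.024,0.045,25,1],[0,0.03,0.057,32,1],[0,0.0335,0.064,35.5,1],[0,0.0345,0.0655,36.5,1]])

```text
clock: 13.5
tcp_pos: [0.5074, -0.1392, 0.327]
orientation: [2.049, 0.366, -2.014]
contact_force: [0.9, -0.1, -2.9]
grip_width: 0.0145
```

```bash
python3 -c "
from carry import *
go(.5095,-.138,.176,-159.8);print(get_obs()['joints'].round(2))
o=get_obs();f,g=carried(o['tcp_pos'][2]-.155-.072+.006)
s=grab_frame('scene')[:,:,::-1]
cv2.imwrite('pics/m1.png',np.hstack([cv2.resize(f[180:300,380:540],None,fx=2.5,fy=2.5),cv2.resize(s[110:260,170:370],(400,300))]))"
```

```text
t 13.5 grasp [ 0.5098 -0.1381  0.172 ] az -159.8 F [ 0.9 -0.1 -2.9] w 0.0145
  shift mm [-4.  -0.2  0.2] turn -0.01
[-0.66  0.55  1.09  2.04 -0.64  0.92 -2.01]
slide [ 0.4395 -0.1487] [523.8 182.5] az%90 50.34 fwd az -69.81 ahead -0.0142 right 0.0697 tilt axis [ 0.016  0.007 -1.   ]
```

View pics/m1.png

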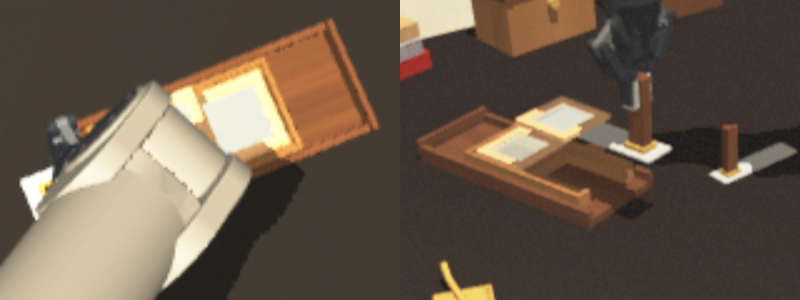

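```bash
python3 - <<'E'
from h import *
f=cv2.imread('pics/t2.png');hsv=cv2.cvtColor(f,cv2.COLOR_BGR2HSV)
s=((hsv[:,:,1]<125)&(hsv[:,:,2]>150))
g=np.array([.5384,.1599]);a=np.radians(81.06);fw=np.array([np.cos(a),np.sin(a)]);rt=np.array([fw[1],-fw[0]])
v,u=np.nonzero(s)
for zt in(.107,.109):
    P=ray("top",np.c_[u,v],zt)-g;A=P@fw;B=P@rt
    k=(A>.085)&(A<.2)&(abs(B)<.07)
    Q=np.c_[A[k],B[k]]*1000
    print(zt,"n",k.sum(),"rect",cv2.minAreaRect(Q.astype(np.float32)))
    for lo in range(85,165,10):
        q=Q[(Q[:,0]>=lo)&(Q[:,0]<lo+10)]
        if len(q): print(lo,q[:,1].min().round(1),q[:,1].max().round(1),len(q))
    for lo in range(-40,40,16):
        q=Q[(Q[:,1]>=lo)&(Q[:,1]<lo+16)]; 
        if len(q): print(" B",lo,"front",q[:,0].max().round(1))
# scene at present: predicted vs seen slide quad
n=grab_frame("scene")[:,:,::-1].copy()
cv2.imwrite('pics/m2.png',cv2.resize(n[130:210,200:320],None,fx=6.5,fy=6.5,interpolation=cv2.INTER_CUBIC))
E
```

```text
0.107 n 1291 rect ((123.16759490966797, -0.7200393676757812), (76.28453063964844, 138.3102264404297), 0.014665322378277779)
85 -69.6 68.4 219
95 -69.9 67.2 190
105 -56.3 63.2 161
115 -45.6 64.4 180
125 -45.1 60.7 177
135 -45.4 54.5 138
145 -45.1 38.2 140
155 -45.4 36.9 86
 B -40 front 161.3
 B -24 front 161.3
 B -8 front 161.3
 B 8 front 161.0
 B 24 front 161.0
0.109 n 1283 rect ((122.93887329101562, -0.9660720825195312), (75.81438446044922, 137.76837158203125), 0.013339290395379066)
85 -69.5 67.9 218
95 -69.9 66.7 189
105 -53.8 63.0 163
115 -45.7 64.2 178
125 -45.1 60.5 177
135 -45.4 54.3 137
145 -45.1 38.0 141
155 -45.5 36.8 80
 B -40 front 160.8
 B -24 front 160.8
 B -8 front 160.8
 B 8 front 160.5
 B 24 front 160.5
```

View pics/m2.png

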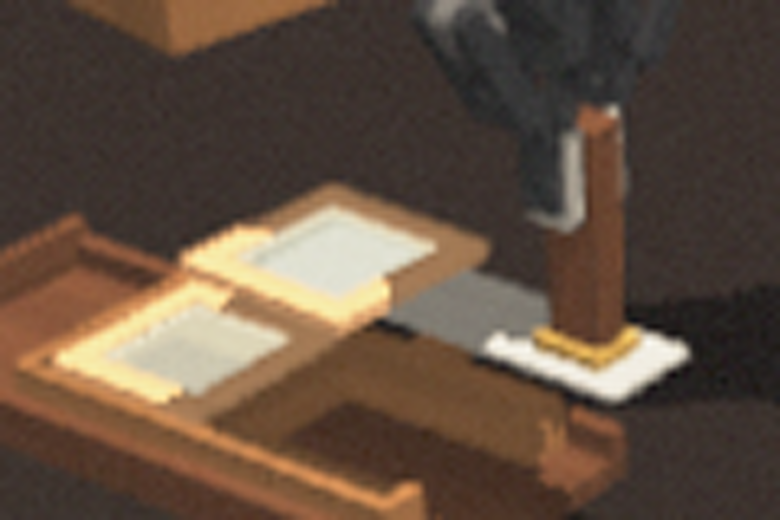

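The slide sits level on the blade. Its scene-crop corners are (180,258), (335,185), (490,245) and (345,318), behind the fixed slide at (190,340), and the empty slot is at (400,410).

```bash
python3 - <<'E'
from h import *
o=get_obs();M=R.from_rotvec(o["orientation"]).as_matrix();g=o["tcp_pos"]+.155*M[:,0]
fw=M[:2,1];rt=np.array([fw[1],-fw[0]])
c=np.array([(180,257),(335,185),(490,243),(345,318)])/6.5+[200,130]
for z in(.102,.106,.110):
    P=ray("scene",c,z);e=np.linalg.norm(np.roll(P,-1,0)-P,axis=1)*1000
    m=P.mean(0);print(z,m.round(4),"sides",e.round(1),"ahead",((m-g[:2])@fw).round(4),"right",((m-g[:2])@rt).round(4))
# fixed slide & near ledge end check in scene (z .034,.033)
c=np.array([(50,362),(205,282),(290,345)])/6.5+[200,130]
P=ray("scene",c,.034);print("fixed mid via left/right corners",P[[0,2]].mean(0))
full=np.array([.58239,-.33599]);print(pix("scene",[*full,.034]),(pix("scene",[*full,.034])-[200,130])*6.5)
for y in(.041,-.041):
  for x in(.041,-.041):
    d=np.array([.3453,-.9385]);n=np.array([.9385,.3453]);print(((pix("scene",[*(full+x*d+y*n),.034])-[200,130])*6.5).round(0))
E
```

```text
0.102 [ 0.5486 -0.2551] sides [79.4 84.5 76.2 86.4] ahead 0.1241 right 0.005
0.106 [ 0.5519 -0.2477] sides [78.9 83.9 75.7 85.8] ahead 0.1184 right -0.0007
0.11 [ 0.5552 -0.2404] sides [78.3 83.3 75.2 85.2] ahead 0.1127 right -0.0063
fixed mid via left/right corners [ 0.5898568  -0.33710439]
[228.97427281 183.74016201] [188.33277328 349.31105307]
[ 43. 363.]
[189. 419.]
[188. 284.]
[332. 336.]
```

```bash
python3 -c "
from carry import *
go(.5040,-.1325,.172,-159.8)
go(.5040,-.1325,.112,-159.8)"
```

```text
t 13.65 grasp [ 0.5101 -0.137   0.172 ] az -159.6 F [ 0.3 -0.3 -3.8] w 0.0152
  shift mm [-0.1 -6.3  4.1] turn 0.18
t 13.65 grasp [ 0.5101 -0.137   0.172 ] az -159.6 F [ 0.3 -0.3 -3.8] w 0.0152
  shift mm [59.9 -6.2  5.2] turn 0.18
```

servo_tool(motion=[[0.004,-0.001,0.001,0.2,1],[0.014,-0.004,0.003,0.2,1],[0.026,-0.006,0.0045,0.2,1],[0.04,-0.0062,0.005,0.2,1],[0.05,-0.0062,0.0052,0.2,1],[0.058,-0.0062,0.0052,0.2,1],[0.06,-0.0062,0.0052,0.2,1],[0.06,-0.0062,0.0052,0.2,1]])

```text
clock: 14.45
tcp_pos: [0.5015, -0.1339, 0.2666]
orientation: [2.049, 0.366, -2.015]
contact_force: [0.7, 0.2, -2.7]
grip_width: 0.0146
```

```bash
python3 -c "
from carry import *
go(.5040,-.1325,.112,-159.8)
n=grab_frame('scene')[:,:,::-1].copy()
cv2.imwrite('pics/m3.png',cv2.resize(n[145:220,195:295],None,fx=7.5,fy=7.5,interpolation=cv2.INTER_CUBIC))
slot=np.array([.54855,-.24402]);d=np.array([.3453,-.9385]);r=np.array([.9385,.3453])
Q=lambda x,y,z:((pix('scene',[*(slot+x*d+y*r),z])-[195,145])*7.5).round(0).tolist()
print('recess',[Q(x,y,.033) for x,y in((46,46),(46,-46),(-46,-46),(-46,46)) for x,y in[(x/1000,y/1000)]])
print('slide ideal',[Q(x/1000,y/1000,.046) for x,y in((41,41),(41,-41),(-41,-41),(-41,41))])
print('fixed',[Q((98+x)/1000,y/1000,.034) for x,y in((41,41),(41,-41),(-41,-41),(-41,41))])
"
```

```text
t 14.45 grasp [ 0.5039 -0.1328  0.1116] az -159.8 F [ 0.7  0.2 -2.7] w 0.0146
  shift mm [-0.4 -0.2 -0.2] turn -0.04
recess [[269.0, 389.0], [454.0, 280.0], [654.0, 352.0], [472.0, 468.0]]
slide ideal [[285.0, 353.0], [451.0, 257.0], [631.0, 320.0], [467.0, 423.0]]
fixed [[88.0, 306.0], [254.0, 215.0], [421.0, 275.0], [256.0, 371.0]]
```

View pics/m3.png

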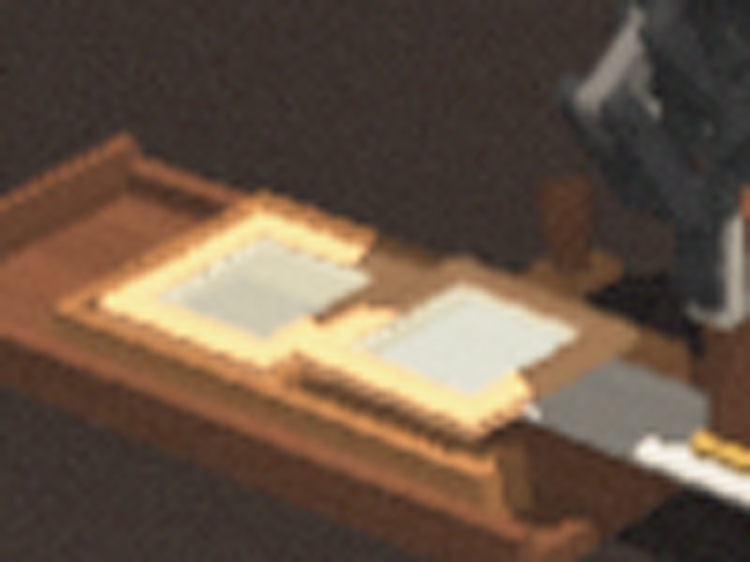

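Measured against the fixed slide, the held slide sits over the recess to within about 2 mm: corners seen at (460,260), (635,328) and (475,430), against predicted (460,254), (640,317) and (476,420). I'll lower it gently.

servo_tool(motion=[[0.002,0,0,0,1],[0.004,0,0,0,1],[0.006,0,0,0,1],[0.008,0,0,0,1],[0.01,0,0,0,1],[0.012,0,0,0,1],[0.014,0,0,0,1],[0.014,0,0,0,1]])

```text
clock: 15.3
tcp_pos: [0.5019, -0.1339, 0.2528]
orientation: [2.049, 0.366, -2.015]
contact_force: [-1.1, 0.5, -1.5]
grip_width: 0.0146
```

servo_tool(motion=[[0.002,0,0,0,1],[0.004,0,0,0,1],[0.005,0,0,0,1],[0.005,0,0,0,1]])

```text
clock: 15.7
tcp_pos: [0.5019, -0.1339, 0.2476]
orientation: [2.049, 0.366, -2.015]
contact_force: [0.2, -0.4, -2.2]
grip_width: 0.0146
```

```bash
cat > sc.py <<'E'
from carry import *
go(.5040,-.1325,.092,-159.8)
n=grab_frame('scene')[:,:,::-1].copy();cv2.imwrite('pics/m4.png',n)
slot=np.array([.54855,-.24402]);d=np.array([.3453,-.9385]);r=np.array([.9385,.3453])
# glass outline (low saturation, bright) of both slides in scene
hsv=cv2.cvtColor(n,cv2.COLOR_BGR2HSV)
m=((hsv[:,:,1]<60)&(hsv[:,:,2]>140)).astype(np.uint8)*255
m[:,:205]=0;m[:150]=0;m[200:]=0;m[:,272:]=0
for c in cv2.findContours(m,cv2.RETR_EXTERNAL,cv2.CHAIN_APPROX_NONE)[0]:
    if cv2.contourArea(c)>60:
        q=c[:,0]; M2=cv2.moments(c); uv=[M2['m10']/M2['m00'],M2['m01']/M2['m00']]
        P=ray('scene',uv,.034)[0];print('glass px',np.round(uv,1),'area',cv2.contourArea(c),'slot frame mm',((P-slot)@d*1000).round(1),((P-slot)@r*1000).round(1))
E
python3 sc.py
```

```text
t 15.7 grasp [ 0.5043 -0.1327  0.0927] az -159.8 F [ 0.2 -0.4 -2.2] w 0.0146
  shift mm [ 0.6 -0.3  0.2] turn -0.05
glass px [256.9 193.4] area 156.0 slot frame mm 1.8 -3.1
glass px [229.8 182.9] area 158.0 slot frame mm 99.3 -4.3
```

servo_tool(motion=[[0,-0.004,0,0,1],[0,-0.012,0,0,1],[0,-0.025,0,0,1],[0,-0.04,0,0,1],[0,-0.055,0,0,1],[0,-0.068,0,0,1],[0,-0.075,0,0,1],[0,-0.075,0,0,1]])

```text
clock: 16.55
tcp_pos: [0.4758, -0.0623, 0.2477]
orientation: [2.048, 0.369, -2.014]
contact_force: [0.2, 0.5, -2.3]
grip_width: 0.0149
```

servo_tool(motion=[[0,-0.01,0,0,1],[0,-0.025,0,0,1],[0,-0.04,0,0,1],[0,-0.05,0,0,1],[0,-0.05,0,0,1]])

```text
clock: 17.05
tcp_pos: [0.4581, -0.0142, 0.2477]
orientation: [2.046, 0.371, -2.014]
contact_force: [0.4, 0.3, -2.1]
grip_width: 0.0148
```

```bash
python3 sc.py; python3 -c "
from blade import *
blade()"
```

```text
t 17.05 grasp [ 0.4604 -0.0129  0.0927] az -159.6 F [ 0.4  0.3 -2.1] w 0.0148
  shift mm [  0.3 127.4   0.7] turn 0.17
glass px [256.5 193. ] area 143.0 slot frame mm 3.9 -3.7
glass px [229.5 182.9] area 154.0 slot frame mm 100.1 -4.2
-2 [[340.7, 236.4], [351.5, 227.8], [282.6, 212.1], [294.0, 204.6]]
0 [[341.6, 236.3], [352.4, 227.8], [283.5, 214.1], [294.9, 206.6]]
2 [[342.5, 236.3], [353.3, 227.7], [284.5, 216.2], [295.8, 208.6]]
8 [[345.2, 235.9], [355.9, 227.3], [287.6, 222.2], [298.8, 214.5]]
10 [[346.1, 235.7], [356.8, 227.1], [288.7, 224.1], [299.9, 216.4]]
12 [[346.9, 235.5], [357.6, 226.8], [289.9, 226.1], [301.0, 218.3]]
14 [[347.7, 235.2], [358.5, 226.5], [291.1, 228.0], [302.2, 220.2]]
seen [[403, 245], [421, 277], [435, 274], [416, 243], [414, 251]]
```

servo_tool(motion=[[0.006,0,0,0,1],[0.012,0,0,0,1],[0.016,0,0,0,1],[0.018,0,0,0,1],[0.02,0,0,0,1],[0.022,0,0,0,1],[0.022,0,0,0,1]], force=20)

```text
clock: 17.85
tcp_pos: [0.461, -0.0177, 0.2296]
orientation: [2.056, 0.368, -2.01]
contact_force: [-10.0, 1.5, 62.4]
grip_width: 0.0148
```

servo_tool(motion=[[0,0,0,0,0.4],[0,0,0,0,-0.2],[0,0,0,0,-1],[0,0,0,0,-1],[0,0,0,0,-1],[0,0,0,0,-1],[0,0,0,0,-1]])

```text
clock: 18.55
tcp_pos: [0.461, -0.0176, 0.2294]
orientation: [2.055, 0.368, -2.01]
contact_force: [-0.8, 0.6, -0.1]
grip_width: 0.085
```

```bash
python3 -c "
from h import *
go(.46,-.013,.2,-159.6)"
```

```text
t 18.55 grasp [ 0.4641 -0.016   0.0744] az -159.9 F [-0.8  0.6 -0.1] w 0.085
  shift mm [-125.6   -4.6   -0. ] turn -0.27
```

servo_tool(motion=[[-0.02,0,0,0,-1],[-0.06,0,0,0,-1],[-0.1,0,0,0,-1],[-0.12,0,0,-10,0],[-0.12,0,0,-40,1],[-0.12,0,0,-90,1],[-0.12,0,0,-90,1],[-0.12,0,0,-90,1]])

```text
clock: 19.35
tcp_pos: [0.4584, -0.0188, 0.3494]
orientation: [1.562, 0.952, -1.52]
contact_force: [-0.3, 0.6, -0.2]
grip_width: 0.0124
```

```bash
python3 sc.py; python3 -c "
from blade import *
go(.468,-.242,.17,-69.8)
f=grab_frame('top')[:,:,::-1].copy();cv2.imwrite('pics/t5.png',f);hsv=cv2.cvtColor(f,cv2.COLOR_BGR2HSV)
s=((hsv[:,:,1]<125)&(hsv[:,:,2]>150)).astype(np.uint8)*255
for uv in((441,241),(477,227)): print(rect('top',s,uv,.034)[:3])
"
```

```text
t 19.35 grasp [ 0.4615 -0.0171  0.1945] az -116.5 F [-0.3  0.6 -0.2] w 0.0124
  shift mm [102.   88.2  86.2] turn 43.27
glass px [256.5 193. ] area 143.0 slot frame mm 3.9 -3.7
glass px [229.5 182.8] area 153.5 slot frame mm 100.4 -4.4
t 19.4 grasp [ 0.4616 -0.0173  0.1946] az -116.1 F [-0.6 -0.3  0.5] w 0.0047
  shift mm [ 22.2 104.5 199.3] turn -46.34
(array([ 0.55360919, -0.23890092]), (82.79386138916016, 82.01539611816406), 18.768661499023438)
(array([ 0.58239209, -0.33599026]), (82.84622192382812, 82.7592544555664), 110.12693977355957)
```

```bash
python3 - <<'E'
from h import *
slot=np.array([.54855,-.24402]);d=np.array([.3453,-.9385]);n=np.array([.9385,.3453])
for fn in("top0","t5"):
    f=cv2.imread(f"pics/{fn}.png")
    def prof(P0,ax,lo,hi,z=.033):
        uv=np.array([pix("top",[*(P0+t/1000*ax),z]) for t in range(lo,hi,3)],np.float32)
        px=cv2.remap(f,uv[None,:,0],uv[None,:,1],cv2.INTER_LINEAR)[0]
        return " ".join(f"{t}:{p[2]}/{p[0]}" for t,p in zip(range(lo,hi,3),px))
    print(fn,"lateral x=0",prof(slot,n,-72,73))
    print("lateral x=-25",prof(slot-.025*d,n,-72,73))
    print("lateral x=98",prof(slot+.098*d,n,-72,73))
    print("along y=0",prof(slot,d,-90,60))
    print("along y=38",prof(slot+.038*n,d,-90,60))
    print("along y=-38",prof(slot-.038*n,d,-90,60))
E
```

```text
top0 lateral x=0 -72:68/50 -69:68/50 -66:69/51 -63:79/46 -60:160/62 -57:189/68 -54:160/59 -51:236/84 -48:248/93 -45:244/91 -42:246/92 -39:246/92 -36:246/92 -33:231/84 -30:178/64 -27:164/59 -24:168/62 -21:161/58 -18:162/59 -15:171/63 -12:173/62 -9:168/63 -6:173/63 -3:184/66 0:183/66 3:181/66 6:188/70 9:191/70 12:190/68 15:183/65 18:174/62 21:172/62 24:173/62 27:173/63 30:181/65 33:236/85 36:246/91 39:246/91 42:246/92 45:247/92 48:244/89 51:217/77 54:184/66 57:188/69 60:169/66 63:103/55 66:68/50 69:69/50 72:69/51
lateral x=-25 -72:68/51 -69:69/51 -66:69/50 -63:84/49 -60:167/62 -57:184/66 -54:163/59 -51:218/78 -48:248/92 -45:249/94 -42:248/94 -39:248/94 -36:248/93 -33:246/92 -30:185/64 -27:170/62 -24:172/63 -21:166/60 -18:166/60 -15:171/62 -12:170/61 -9:168/62 -6:176/64 -3:186/66 0:184/66 3:182/67 6:188/67 9:190/69 12:194/70 15:187/68 18:176/64 21:172/62 24:173/63 27:161/59 30:185/67 33:242/89 36:248/94 39:248/93 42:248/93 45:247/94 48:250/95 51:217/76 54:172/62 57:186/67 60:157/62 63:96/54 66:69/52 69:69/51 72:69/50
lateral x=98 -72:67/49 -69:67/49 -66:68/49 -63:83/45 -60:160/61 -57:18
[... 4621 characters left out ...]
185 12:255/188 15:255/187 18:255/189 21:255/189 24:255/187 27:255/189 30:255/187 33:255/188 36:255/189 39:239/128 42:236/87 45:220/77 48:236/83 51:240/86 54:240/91 57:239/127
along y=-38 -90:36/29 -87:36/29 -84:37/29 -81:43/30 -78:73/34 -75:90/38 -72:92/38 -69:91/37 -66:90/38 -63:90/39 -60:93/40 -57:92/39 -54:99/41 -51:125/48 -48:147/54 -45:144/54 -42:141/53 -39:142/53 -36:140/52 -33:140/52 -30:143/54 -27:140/52 -24:144/55 -21:141/53 -18:144/55 -15:141/53 -12:139/51 -9:146/57 -6:140/53 -3:153/60 0:176/64 3:232/86 6:222/83 9:236/89 12:248/101 15:246/93 18:246/96 21:246/89 24:246/93 27:250/107 30:245/93 33:248/101 36:244/90 39:244/89 42:243/90 45:223/80 48:234/87 51:235/85 54:221/80 57:244/122
```

The first placing went wrong. The top view puts the slide about 6 mm off in slot +y and 3 mm back, so one edge is on the rim. I'll regrip the lifter, pick the slide up again and shift it.

```bash
python3 - <<'E'
from h import *
go(.4641,-.016,.19,-159.9)
f=cv2.imread("pics/t5.png");s=cv2.imread("pics/m4.png")
hsv=cv2.cvtColor(s,cv2.COLOR_BGR2HSV);m=((hsv[:,:,1]<40)&(hsv[:,:,2]>150)).astype(np.uint8)*255
for c in cv2.findContours(m,cv2.RETR_EXTERNAL,cv2.CHAIN_APPROX_NONE)[0]:
    if cv2.contourArea(c)>100 and 270<c[:,0,0].mean()<370: print(cv2.approxPolyDP(c,3,True)[:,0].tolist())
u=np.array([np.cos(np.radians(-69.8)),np.sin(np.radians(-69.8))]);r=np.array([-u[1],u[0]])
print([pix("scene",[*(np.array([.4641,-.016])+a*u+b*r),.003]).round(1).tolist() for a in(-.03,.141) for b in(.022,-.022)])
E
```

```text
t 19.45 grasp [ 0.4616 -0.0172  0.1946] az -116.8 F [-0.2 -0.6  0.2] w 0.0
  shift mm [ 4.6  1.6 -2.1] turn 43.08
[[285, 220], [341, 243], [352, 235], [346, 232], [337, 239], [321, 227], [330, 226], [327, 224], [306, 228], [301, 219], [290, 216]]
[[367, 184], [359, 181], [339, 190], [341, 195], [337, 198]]
[[302, 34], [299, 40], [298, 35], [280, 38], [282, 42], [278, 45], [272, 41], [273, 47], [280, 49], [278, 57], [273, 55], [284, 69], [298, 57]]
[[340.4, 242.9], [351.1, 233.9], [282.9, 220.3], [294.2, 212.4]]
```

servo_tool(motion=[[0,0.0016,-0.002,8.5,-1],[0,0.0016,-0.002,17,-1],[0,0.0016,-0.002,43,-1],[0,0.0016,-0.002,43,-1],[0,0.0016,-0.002,43,-1],[0,0.0016,-0.002,43,-1],[0,0.0016,-0.002,43,-1]])

```text
clock: 20.15
tcp_pos: [0.4607, -0.0179, 0.3495]
orientation: [2.054, 0.37, -2.009]
contact_force: [0.3, -0.3, -0.2]
grip_width: 0.0856
```

```bash
python3 -c "
from h import *
go(.4641,-.016,.0755,-159.9)"
```

```text
t 20.15 grasp [ 0.4638 -0.0162  0.1945] az -159.7 F [ 0.3 -0.3 -0.2] w 0.0856
  shift mm [119.    0.3   2.4] turn 0.16
```

servo_tool(motion=[[0.04,0,0.001,0,-1],[0.08,0,0.002,0,-1],[0.11,0,0.0024,0,-1],[0.119,0,0.0024,0,-1],[0.119,0,0.0024,0,-1]])

```text
clock: 20.65
tcp_pos: [0.4607, -0.0177, 0.2301]
orientation: [2.053, 0.371, -2.011]
contact_force: [0.6, -0.3, 0.2]
grip_width: 0.0854
```

servo_tool(motion=[[0,0,0,0,1],[0,0,0,0,1],[0,0,0,0,1],[0,0,0,0,1],[0,0,0,0,1],[-0.01,0,0,0,1],[-0.018,0,0,0,1],[-0.018,0,0,0,1]], force=110)

```text
clock: 21.45
tcp_pos: [0.4607, -0.0179, 0.2491]
orientation: [2.054, 0.371, -2.009]
contact_force: [-0.2, 0.1, -2.1]
grip_width: 0.0146
```

```bash
cat >> carry.py <<'E'
slot=np.array([.54855,-.24402]);d=np.array([.3453,-.9385]);n=np.array([.9385,.3453])
def sl(a,b,z,az=-159.8):
    """go to slot-frame a (along), b (lateral) in m"""
    o=get_obs();M=R.from_rotvec(o["orientation"]).as_matrix();g=(o["tcp_pos"]+.155*M[:,0])[:2]-slot
    print("now slot frame",(g@d).round(4),(g@n).round(4));go(*(slot+a*d+b*n),z,az)
E
python3 -c "
from carry import *
sl(-.1175,-.001,.0925)"
```

```text
now slot frame -0.243 -0.0008
t 21.45 grasp [ 0.4638 -0.0162  0.0941] az -159.7 F [-0.2  0.1 -2.1] w 0.0146
  shift mm [  1.2 125.5   0.4] turn 0.09
```

servo_tool(motion=[[0.001,0.01,0,0,1],[0.001,0.03,0,0,1],[0.001,0.05,0,0,1],[0.001,0.07,0,0,1],[0.001,0.09,0,0,1],[0.001,0.11,0,0,1],[0.001,0.122,0,0,1],[0.001,0.1255,0,0,1]])

```text
clock: 22.25
tcp_pos: [0.5043, -0.1373, 0.2476]
orientation: [2.055, 0.368, -2.01]
contact_force: [-0.2, 1.0, -2.4]
grip_width: 0.0147
```

servo_tool(motion=[[-0.002,0,0,0,1],[-0.004,0,0,0,1],[-0.007,0,0,0,1],[-0.01,0,0,0,1],[-0.014,0,0,0,1],[-0.018,0,0,0,1],[-0.022,0,0,0,1],[-0.024,0,0,0,1]])

```text
clock: 23.05
tcp_pos: [0.5038, -0.1375, 0.2721]
orientation: [2.055, 0.368, -2.009]
contact_force: [-0.4, -0.5, -3.7]
grip_width: 0.0147
```

```bash
python3 -c "
from carry import *
sl(-.1145,-.0065,.118)
f=grab_frame('top')[:,:,::-1].copy();cv2.imwrite('pics/t6.png',f)
def prof(P0,ax,lo,hi,z):
    uv=np.array([pix('top',[*(P0+t/1000*ax),z]) for t in range(lo,hi,2)],np.float32)
    px=cv2.remap(f,uv[None,:,0],uv[None,:,1],cv2.INTER_LINEAR)[0]
    return ' '.join(f'{t}:{p[2]}/{p[0]}' for t,p in zip(range(lo,hi,2),px))
for x in(-.02,0,.02,.03): print(x,prof(slot+x*d,n,16,60,.052))
for y in(0,.02,.035): print('al',y,prof(slot+y*n,d,16,56,.052))
"
```

```text
now slot frame -0.1157 -0.0016
t 23.05 grasp [ 0.5071 -0.136   0.1171] az -159.8 F [-0.4 -0.5 -3.7] w 0.0147
  shift mm [-1.   1.2  4.9] turn -0.03
-0.02 16:160/126 18:177/139 20:201/157 22:203/159 24:204/159 26:204/160 28:204/160 30:204/160 32:204/160 34:203/159 36:204/160 38:204/159 40:206/160 42:205/160 44:182/143 46:191/150 48:213/166 50:181/142 52:123/101 54:76/69 56:70/65 58:123/70
0 16:220/173 18:218/171 20:217/169 22:210/164 24:184/144 26:160/126 28:178/139 30:202/156 32:205/158 34:204/158 36:204/158 38:204/158 40:203/157 42:203/157 44:201/156 46:199/154 48:196/153 50:194/152 52:185/145 54:160/126 56:128/104 58:124/99
0.02 16:171/149 18:195/175 20:215/199 22:227/212 24:237/223 26:239/225 28:241/227 30:244/229 32:248/228 34:254/216 36:255/197 38:255/190 40:255/196 42:255/205 44:255/192 46:254/162 48:252/119 50:240/95 52:215/77 54:189/68 56:190/69 58:188/69
0.03 16:255/204 18:255/204 20:255/204 22:255/204 24:255/206 26:255/206 28:255/207 30:255/206 32:255/205 34:255/200 36:255/191 38:255/192 40:255/199 42:255/205 44:255/195 46:253/145 48:249/106 50:235/86 52:190/68 54:174/64 56:182/67 58:191/70
al 0 16:186/146 18:176/139 20:164/130 22:150/121 24:145/110 26:171/104 28:207/104 30:215/103 32:208/101 34:199/97 36:166/79 38:120/54 40:101/41 42:121/47 44:131/50 46:124/48 48:102/41 50:115/53 52:161/79 54:219/107
al 0.02 16:144/116 18:168/146 20:215/199 22:238/223 24:247/219 26:254/206 28:255/206 30:255/204 32:255/197 34:255/186 36:247/155 38:203/96 40:161/60 42:213/76 44:237/86 46:217/78 48:163/58 50:188/83 52:242/140 54:254/204
al 0.035 16:247/182 18:255/198 20:255/207 22:255/207 24:255/206 26:255/191 28:255/188 30:255/194 32:255/190 34:255/189 36:251/178 38:218/109 40:199/76 42:221/78 44:240/86 46:241/87 48:241/90 50:241/101 52:251/140 54:255/180
```

servo_tool(motion=[[0,0.0005,0.0005,0,1],[0,0.0015,0.0015,0,1],[0,0.0025,0.003,0,1],[0,0.0032,0.0043,0,1],[0,0.0032,0.0043,0,1]])

```text
clock: 23.6
tcp_pos: [0.5007, -0.1424, 0.272]
orientation: [2.056, 0.367, -2.01]
contact_force: [-0.2, -0.0, -2.6]
grip_width: 0.0145
```

```bash
cat > look.py <<'E'
from carry import *
import sys
def prof(f,P0,ax,lo,hi,z):
    uv=np.array([pix('top',[*(P0+t/1000*ax),z]) for t in range(lo,hi,2)],np.float32)
    px=cv2.remap(f,uv[None,:,0],uv[None,:,1],cv2.INTER_LINEAR)[0]
    return ' '.join(f'{t}:{p[2]}/{p[0]}' for t,p in zip(range(lo,hi,2),px))
z=float(sys.argv[1]);f=grab_frame('top')[:,:,::-1].copy()
for x in(.02,.03): print(x,prof(f,slot+x*d,n,34,52,z))
for y in(.02,.035): print('al',y,prof(f,slot+y*n,d,28,48,z))
E
python3 look.py .052; python3 -c "
from carry import *
sl(-.1125,-.0059,.0935)"
```

```text
0.02 34:156/114 36:176/125 38:198/139 40:214/148 42:225/110 44:226/84 46:230/83 48:243/90 50:237/86
0.03 34:255/194 36:255/202 38:255/209 40:255/185 42:253/142 44:239/93 46:236/86 48:240/87 50:235/85
al 0.02 28:249/208 30:255/197 32:255/210 34:255/204 36:255/195 38:255/184 40:254/162 42:244/111 44:237/86 46:217/78
al 0.035 28:255/198 30:255/198 32:255/198 34:255/199 36:255/200 38:255/200 40:249/169 42:230/112 44:235/84 46:240/87
now slot frame -0.1123 -0.0061
t 23.65 grasp [ 0.5041 -0.1407  0.117 ] az -159.9 F [ 0.1  0.1 -2.9] w 0.0148
  shift mm [23.5 -0.1  0.4] turn -0.06
```

The lifted slide's edges are now at 42.8 mm across and 41.7 mm along, against about 42 mm when centred. I'll lower it and withdraw the blade.

servo_tool(motion=[[0.003,0,0,0,1],[0.006,0,0.0001,0,1],[0.009,0,0.0002,0,1],[0.012,0,0.0002,0,1],[0.015,0,0.0003,0,1],[0.018,0,0.0003,0,1],[0.021,0,0.0004,0,1],[0.024,0,0.0004,0,1]])

```text
clock: 24.45
tcp_pos: [0.5011, -0.1422, 0.2479]
orientation: [2.056, 0.367, -2.009]
contact_force: [-0.2, -0.6, -2.9]
grip_width: 0.0146
```

```bash
python3 look.py .034; python3 -c "
from carry import *
sl(-.243,-.0059,.0935)"
```

```text
0.02 34:239/169 36:248/172 38:253/186 40:253/186 42:250/149 44:233/97 46:233/81 48:242/87 50:241/88
0.03 34:255/194 36:255/201 38:255/208 40:255/196 42:245/148 44:229/94 46:231/83 48:241/88 50:227/84
al 0.02 28:251/218 30:255/210 32:255/210 34:255/203 36:255/196 38:255/188 40:250/173 42:188/95 44:162/62 46:190/67
al 0.035 28:255/197 30:255/197 32:255/196 34:255/197 36:255/197 38:255/198 40:255/188 42:250/139 44:235/87 46:212/73
now slot frame -0.1124 -0.006
t 24.5 grasp [ 0.5041 -0.1406  0.0925] az -159.9 F [ 0.3 -0.  -2.3] w 0.0148
  shift mm [  -0.7 -130.6   -0. ] turn -0.05
```

servo_tool(motion=[[0,-0.004,0,0,1],[0,-0.014,0,0,1],[0,-0.03,0,0,1],[0,-0.05,0,0,1],[0,-0.07,0,0,1],[0,-0.09,0,0,1],[0,-0.11,0,0,1],[0,-0.125,0,0,1]])

```text
clock: 25.3
tcp_pos: [0.457, -0.0229, 0.2477]
orientation: [2.055, 0.37, -2.01]
contact_force: [-0.3, 0.2, -2.7]
grip_width: 0.0148
```

servo_tool(motion=[[0,-0.006,0,0,1],[0,-0.006,0,0,1],[0.006,-0.006,0,0,1],[0.012,-0.006,0,0,1],[0.015,-0.006,0,0,1],[0.017,-0.006,0,0,1],[0.018,-0.006,0,0,1],[0.018,-0.006,0,0,1]], force=20)

```text
clock: 26.1
tcp_pos: [0.4555, -0.0179, 0.2308]
orientation: [2.056, 0.371, -2.011]
contact_force: [-6.4, 1.2, 24.1]
grip_width: 0.0148
```

servo_tool(motion=[[0,0,0,0,0.4],[0,0,0,0,-0.2],[0,0,0,0,-1],[0,0,0,0,-1],[0,0,0,0,-1],[0,0,0,0,-1]])

```text
clock: 26.7
tcp_pos: [0.4556, -0.0179, 0.2307]
orientation: [2.056, 0.371, -2.011]
contact_force: [0.1, 0.1, 0.3]
grip_width: 0.0857
```

servo_tool(motion=[[-0.02,0,0,0,-1],[-0.06,0,0,0,-1],[-0.1,0,0,0,-1],[-0.12,0,0,-10,0],[-0.12,0,0,-20,1],[-0.12,0,0,-35,1],[-0.12,0,0,-45,1],[-0.12,0,0,-45,1]])

```text
clock: 27.5
tcp_pos: [0.453, -0.0194, 0.3507]
orientation: [1.563, 0.955, -1.519]
contact_force: [0.4, 0.8, 0.0]
grip_width: 0.0123
```

```bash
python3 - <<'E'
from carry import *
f=grab_frame('top')[:,:,::-1].copy();hsv=cv2.cvtColor(f,cv2.COLOR_BGR2HSV)
s=((hsv[:,:,1]<125)&(hsv[:,:,2]>140)).astype(np.uint8)*255
for uv in((441,241),(477,227)):
    c,sz,a,_=rect('top',s,uv,.034);print(c.round(4),np.round(sz,1),round(a%90,1),"slot frame mm",((c-slot)@d*1000).round(1),((c-slot)@n*1000).round(1))
m=grab_frame('scene')[:,:,::-1].copy();cv2.imwrite('pics/m5.png',m)
h=cv2.cvtColor(m,cv2.COLOR_BGR2HSV);g=((h[:,:,1]<60)&(h[:,:,2]>140)).astype(np.uint8)*255
g[:,:205]=0;g[:150]=0;g[205:]=0;g[:,272:]=0
for c in cv2.findContours(g,cv2.RETR_EXTERNAL,cv2.CHAIN_APPROX_NONE)[0]:
    if cv2.contourArea(c)>60:
        M2=cv2.moments(c);P=ray('scene',[M2['m10']/M2['m00'],M2['m01']/M2['m00']],.034)[0]
        print('scene glass',cv2.contourArea(c),((P-slot)@d*1000).round(1),((P-slot)@n*1000).round(1))
sl(-.035,-.075,.19,-114)
E
```

```text
[ 0.5501 -0.2429] [82.8 82.6] 18.8 slot frame mm -0.5 1.9
[ 0.5824 -0.336 ] [82.8 82.8] 20.1 slot frame mm 98.0 0.0
scene glass 177.0 1.4 -2.2
scene glass 154.0 100.3 -4.4
now slot frame -0.2446 -0.0085
t 27.6 grasp [ 0.4561 -0.0174  0.1959] az -116.8 F [-0.5  0.   0.3] w 0.0003
  shift mm [  3.  107.8 191.7] turn -2.77
```

Both views now show the slide seated flat: top view (-0.5, +1.9) mm, scene view (-0.9, +2.2) mm relative to the fixed slide. Next is the knob.

servo_tool(motion=[[0,0.02,0.035,-8,1],[0,0.04,0.07,-16,1],[0,0.06,0.105,-24,1],[0,0.08,0.14,-32,1],[0,0.1,0.18,-40,1],[0,0.108,0.192,-47,1],[0,0.108,0.192,-47,1],[0,0.108,0.192,-47,1]])

```text
clock: 28.4
tcp_pos: [0.4628, -0.2395, 0.3475]
orientation: [0.968, 1.346, -0.93]
contact_force: [0.1, 1.1, -0.7]
grip_width: -0.0001
```

```bash
python3 -c "
from carry import *
sl(-.035,-.077,.053,-69.8);print(get_obs()['joints'].round(2))"
```

```text
now slot frame -0.035 -0.0753
t 28.4 grasp [ 0.4658 -0.2372  0.1926] az -70.1 F [ 0.1  1.1 -0.7] w -0.0001
  shift mm [139.5  -4.9   1. ] turn -0.3
[-0.26  0.36  0.78  2.02 -0.36  0.88 -0.51]
```

servo_tool(motion=[[0.04,-0.002,0,0,1],[0.08,-0.004,0,0,1],[0.12,-0.005,0.001,0,1],[0.139,-0.005,0.001,0,1],[0.139,-0.005,0.001,0,1]])

```text
clock: 28.9
tcp_pos: [0.4604, -0.2376, 0.2059]
orientation: [0.968, 1.352, -0.932]
contact_force: [-0.4, 0.4, -0.0]
grip_width: -0.0
```

servo_tool(motion=[[0,0,0.01,0,1],[0,0,0.02,0,1],[0,0,0.028,0,1],[0,0,0.034,0,1],[0,0,0.04,0,1],[0,0,0.047,0,1],[0,0,0.055,0,1],[0,0,0.06,0,1]])

```text
clock: 29.7
tcp_pos: [0.4812, -0.2947, 0.2052]
orientation: [0.968, 1.352, -0.932]
contact_force: [0.5, 2.8, 1.8]
grip_width: -0.0
```

```bash
python3 - <<'E'
from carry import *
sl(.072,-.077,.053,-69.8)
f=grab_frame('top')[:,:,::-1].copy();hsv=cv2.cvtColor(f,cv2.COLOR_BGR2HSV)
s=((hsv[:,:,1]<125)&(hsv[:,:,2]>140)).astype(np.uint8)*255
for uv in((450,238),(486,224)):
    c,sz,a,_=rect('top',s,uv,.034);print(np.round(sz,1),round(a%90,1),"slot frame mm",((c-slot)@d*1000).round(1),((c-slot)@n*1000).round(1))
E
```

```text
now slot frame 0.0226 -0.0778
t 29.7 grasp [ 0.4833 -0.2921  0.0503] az -70.2 F [0.5 2.8 1.8] w -0.0
  shift mm [-3.2  1.2 49.4] turn -0.35
[82.9 82.7] 18.7 slot frame mm 24.6 1.9
[82.8 82.7] 20.1 slot frame mm 123.4 -0.1
```

servo_tool(motion=[[-0.002,0.001,0.005,0,1],[-0.003,0.001,0.012,0,1],[-0.003,0.001,0.019,0,1],[-0.003,0.001,0.026,0,1],[-0.003,0.001,0.032,0,1],[-0.003,0.001,0.037,0,1],[-0.003,0.001,0.041,0,1],[-0.003,0.001,0.043,0,1]])

```text
clock: 30.55
tcp_pos: [0.4969, -0.3361, 0.208]
orientation: [0.968, 1.35, -0.933]
contact_force: [-0.6, 2.7, 0.2]
grip_width: -0.0001
```

servo_tool(motion=[[0,0,0.002,0,1],[0,0,0.004,0,1],[0,0,0.006,0,1],[0,0,0.008,0,1]])

```text
clock: 30.95
tcp_pos: [0.4993, -0.3424, 0.2078]
orientation: [0.97, 1.354, -0.931]
contact_force: [-5.1, 10.5, 8.9]
grip_width: 0.0
```

```bash
cat > car.py <<'E'
from carry import *
sl(.072,-.077,.053,-69.8)
f=grab_frame('top')[:,:,::-1].copy();hsv=cv2.cvtColor(f,cv2.COLOR_BGR2HSV)
s=((hsv[:,:,1]<125)&(hsv[:,:,2]>140)).astype(np.uint8)*255
for x in(.072,.170):
    c,sz,a,_=rect('top',s,pix('top',[*(slot+x*d),.034]),.034);print(np.round(sz,1),round(a%90,1),"slot frame mm",((c-slot)@d*1000).round(1),((c-slot)@n*1000).round(1))
E
python3 car.py
```

```text
now slot frame 0.0732 -0.0773
t 30.95 grasp [ 0.5012 -0.3394  0.0528] az -70.2 F [-5.1 10.5  8.9] w 0.0
  shift mm [-0.1  0.3 -1.2] turn -0.36
[82.8 82.8] 18.8 slot frame mm 74.9 1.9
[83.  82.8] 20.5 slot frame mm 173.5 -0.1
```

servo_tool(motion=[[0,0,0.002,0,1],[0,0,0.004,0,1],[0,0,0.006,0,1],[0,0,0.006,0,1]])

```text
clock: 31.4
tcp_pos: [0.5002, -0.3442, 0.207]
orientation: [0.975, 1.366, -0.926]
contact_force: [-8.1, 16.6, 12.6]
grip_width: -0.0002
```

```bash
python3 car.py
```

```text
now slot frame 0.0733 -0.0772
t 31.4 grasp [ 0.5014 -0.3395  0.0521] az -70.0 F [-8.1 16.6 12.6] w -0.0002
  shift mm [-0.9  0.2 -1.3] turn -0.23
[82.8 82.8] 18.8 slot frame mm 74.9 1.9
[83.  82.8] 20.5 slot frame mm 173.5 -0.1
```

servo_tool(motion=[[0,0,-0.01,0,1],[0,0,-0.025,0,1],[0,0,-0.04,0,1],[-0.03,0,-0.04,0,1],[-0.07,0,-0.04,0,1],[-0.11,0,-0.04,0,1],[-0.15,0,-0.04,0,1],[-0.15,0,-0.04,0,1]])

```text
clock: 32.25
tcp_pos: [0.4863, -0.3125, 0.3632]
orientation: [0.975, 1.355, -0.924]
contact_force: [0.3, 0.2, -0.8]
grip_width: -0.0003
```

```bash
python3 car.py; python3 - <<'E'
from h import *
a=cv2.imread('pics/scene0.png');b=grab_frame('scene')[:,:,::-1].copy()
for nm,(x,y,w,h) in dict(rack=(180,235,50,70),cond=(222,288,60,48),knob=(290,328,32,38),elbow=(425,340,90,95)).items():
    print(nm,"mean diff",cv2.absdiff(a,b)[y:y+h,x:x+w].mean().round(2))
hsv=cv2.cvtColor(b,cv2.COLOR_BGR2HSV);m=((hsv[:,:,1]<40)&(hsv[:,:,2]>150)).astype(np.uint8)*255
for c in cv2.findContours(m,cv2.RETR_EXTERNAL,cv2.CHAIN_APPROX_NONE)[0]:
    if cv2.contourArea(c)>150 and 270<c[:,0,0].mean()<370 and c[:,0,1].mean()>190: print(cv2.approxPolyDP(c,3,True)[:,0].tolist())
u=np.array([np.cos(np.radians(-69.8)),np.sin(np.radians(-69.8))]);r=np.array([-u[1],u[0]])
print([pix("scene",[*(np.array([.4587,-.0161])+p*u+q*r),.003]).round(1).tolist() for p in(-.03,.141) for q in(.022,-.022)])
f=grab_frame('top')[:,:,::-1].copy();hs=cv2.cvtColor(f,cv2.COLOR_BGR2HSV);k=((hs[:,:,1]<40)&(hs[:,:,2]>190)).astype(np.uint8)*255
print(rect('top',k,pix('top',[.478,-.068,.003]),.003)[:3])
E
```

```text
now slot frame 0.0398 -0.0782
t 32.25 grasp [ 0.4889 -0.3084  0.2083] az -70.1 F [ 0.3  0.2 -0.8] w -0.0003
  shift mm [154.6  -2.4  35.2] turn -0.26
[82.8 82.8] 18.8 slot frame mm 74.9 1.9
[83.  82.8] 20.5 slot frame mm 173.5 -0.1
rack mean diff 1.9
cond mean diff 1.52
knob mean diff 2.34
elbow mean diff 1.97
[[287, 219], [341, 242], [353, 235], [347, 231], [340, 239], [332, 236], [323, 227], [332, 225], [298, 212]]
[[342.3, 242.1], [352.9, 233.2], [284.8, 219.6], [296.0, 211.7]]
(array([ 0.47998856, -0.06307824]), (171.09051513671875, 44.882789611816406), 109.83421897888184)
```

```bash
python3 -c "
from bench import *
print(hand_in())"
```

```text
the job is handed in; nothing more can be done
None
```

The slide is in the empty slot, the carrier is pushed home, and the lifter stands flat on the open shelf with everything let go. I handed the job in at about 32 s; no verdict came back.

- **Pickup:** The tool only turns about its own axis. So I tilted the blade about 12° by pressing its nose on the tray bar in a light grip, slid it under the slide, then levelled it by pressing down on the bar.
- **First placing failed:** The slide came down about 6 mm sideways and 3 mm back, with an edge on the rim. I had trusted the scene-view position, and the top view showed the error. I lifted it again with the lifter, shifted it and relaid it before moving the carrier.
- **Slide, last check:** The top view puts it -0.6 mm along and about +2 mm across from the slot centre, using the fixed slide as reference. Before the push the scene view agreed (-0.9 / +2.2 mm), which means it lies flat.
- **Carrier, last check:** It moved 75.5 mm, then did not move further under about 18 N of sideways push, so it is against the stop. I did not measure the joint value itself.
- **Lifter and bystanders, last check:** The lifter's outline measures 171 × 45 mm at shelf height. The bystander areas of the scene picture match the start picture.
- **Slight disagreement:** The slide's measured angle is 1.3–1.7° off the fixed slide's, which the recess allows. Scene-view positions ran 1–2 pixels off the top view throughout.

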